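# Rack the leather-dye jars and rivet tins and pin the hold-down bar

## Robot

A 6-joint arm with a two-finger parallel gripper is mounted at the origin on the work surface. World frame = base frame: x ahead of the robot, y to its left, z up, the work surface at z = 0. Lengths are in mm, angles in rad, forces in N, time in s.
With the tool pointing down it reaches from about 350 to 775 mm from the base axis. Payload 7.3 kg.
Tool frame: the origin (TCP) lies on the centre line of the jaws, within the pads' length; the fingertips stand 11 mm ahead of it and the grasp point (between the pads) lies 8 mm behind it; z points along the fingers, y is the line along which they close (so a half turn about z gives the same grasp; the last joint's range is limited). The gripper opens to 92 mm and grips with 3 to 60 N. Pads are 19 mm wide; open, the fingers measure 130 mm over their backs; the gripper's body (75 mm by 190 mm) begins 47 mm behind the grasp point.
Start: joints at [-1.359, 0.342, 1.524, -0, 1.275, -0.146], TCP at [183.886, -491.764, 212.341] pointing down, gripper open.
Joint ranges: [-2.53, 2.53], [-0.77, 2.02], [0.04, 2.7], [-1, 4.14], [0.28, 2.66], [-3.11, 3.11]. Speed limits (rad/s): [2.57, 2.57, 3.14, 3.14, 3.14, 3.14].

## Interface

Orientations are given as [roll, pitch, yaw] about the fixed x, y, z axes, in that order (R = Rz(yaw) Ry(pitch) Rx(roll)).
In Python, from plant import bot gives the robot as it stands.
- The arm moves only by the tool step_arm, never from a script. Its argument "deltas" is a list of rows, each a list of 5 numbers: the opening, from 0 (shut) to 1 (fully open), then the shift along the tool's x, y, z each as a share of 0.5 m, from -1 to 1, then the turn about the tool's z as a share of pi/2 rad, from -1 to 1. In form: [[claw, x, y, z, turn], ...]. A call has 1 to 8 rows; each row shifts and turns the commanded pose from where the row before left it, along the tool's axes as they then stand; what a row does not reach is not made up. A row lasts 1/10 s, in which the tool goes at most 50 mm and 8.59 degrees, less where a joint would pass 70% of its speed; a pose out of reach is approached as far as the arm can. A call with a number of a shift or a turn outside -1 to 1 is refused whole. A call with a gripper value outside its range is refused whole. The fingers move at their own pace and stop on an object; the grip force is fixed at half the most. Time passes only in rows, so rows that do not move let the fingers close. It gives the time, the measured TCP pose, the force, the opening and the grip force at its end, in the units of the state.
- bot.get_obs(): the state, without advancing time (a new reading comes with each control period).
- bot.capture(name): name is "side" or "top" or "wrist"; returns (picture, depth): 420x560x3 uint8, red, green, blue; 420x560 float32, mm along the optical axis (not along the pixel's ray), 0 where there is no reading.
- bot.camera_params(name): a dict with "fov_y" (degrees; the focal length in pixels is half the picture's height over the tangent of half this angle, whatever the lens; pixels are square), "cx", "cy" (the principal point, pixels), "rvec" (rotation vector, rad) and "tvec" (3), from world to camera coordinates, as OpenCV has them. Camera axes: x right, y down, z forward; pixel columns grow to the right and rows downward; lengths in mm; the calibration is good to about 2 mm. A picture is of the moment at which its call begins: read the wrist's pose just before it. camera_params takes no time and is no camera call; for the wrist camera it gives the pose at the moment of the call.
- bot.close_job(): hands the job in; it is judged then, once.
The state is a dict: "time": time; "joint_positions": joint angles; "dq": joint speeds; "tau": joint torques, N m; "tool_pos": TCP position; "tcp_rot": TCP orientation; "contact_force": force on the tool from outside, world axes, zero at the start; "moment": the same for the moment, N m; "grip_width": finger opening in mm; "finger_force": force on a finger pad.
Only numpy, scipy, OpenCV 4.12 (cv2) and the standard library are available. Lean on these libraries where they do the work, as an engineer would, in place of code of your own. Each camera call takes 0.05 s, during which the arm holds its last target. There are 200 camera calls.

## Task

Stand every jar and tin from the cutting mat upright on the low wooden rack: the square tins in a row along the line nearer the robot, set square to the rack, and the round jars in a row along the far line, each row close side by side with no gap wider than a finger (about 15 mm). Then swing the hold-down bar fully closed over them, take the headed pin from its block and push it down through the fork and the bar's lug until its flange sits home. Leave the mallet, mug, awl and strap roll alone.

Things in the scene. Friction and masses are not known exactly. Their poses are not given: they have to be found in the camera images.
- rack: Fixed low wooden shelf, board 190 mm (its x) by 400 mm (its y), board top 50 mm above the bench; origin on the bench under its middle, x away from the robot, turned a little. Row lines along y at x = +47 mm (far, jars) and -47 mm (near, tins). Items stand within y = -70 to +96 mm, three a row at 58 mm spacing. Strips 12 mm high at x = 0 (12 mm wide) and +-92 mm. Hinge post at y = -165 mm, fork at y = +145 mm, both x = 0.
- bar (a joint): Angle of the hold-down bar about its upright hinge. 0 = closed on its stop, over both rows along the rack's +y, lug hole in line with the fork's. Grows as it swings level away from the robot (1.57 = along the rack's +x; limit 1.75). Aluminium slat 70 mm wide, 330 mm long, 106 to 116 mm above the bench (10 mm over racked lids). Stays where left; 1 to 3 N at the knob moves it.
- bar_hinge (a point): On the bar's hinge axis, 111 mm above the bench.
- bar_knob (a point): Middle of the upright round black grip on the bar, 18 mm in diameter, 32 mm tall (116 to 148 mm above the bench), 132 mm above the bench, 150 mm from the hinge axis.
- lug_hole (a point): Centre of the 13 mm hole in the lug at the bar's end, at its top face (116 mm above the bench), 310 mm from the hinge axis.
- fork_top (a point): Centre of the 13 mm hole in the top face of the upper fork plate, 132 mm above the bench. The fork is two level steel plates 46 mm square, the upper 12 and the lower 14 mm thick, 18 mm apart, joined by an upright on the side away from the hinge; their holes share a vertical axis and have 1.5 mm chamfers.
- pin: Loose headed steel pin, upright, 90 g; origin at its tip, z up to the head. Tapered shank 10 mm in diameter, 50 mm long; flange 24 mm in diameter from 50 to 56 mm; round grip 16 mm in diameter from 56 to 84 mm. At first it hangs by its flange in its block. Home in the fork, the flange lies on the upper plate and the origin is 50 mm below point fork_top.
- pin_grip (a point): Middle of the pin's grip, 70 mm above its tip.
- pin_block: Fixed wooden block 46 mm square and 60 mm high with a 14 mm hole right through, in which the pin is parked; origin under its middle.
- mat: Fixed green cutting mat, 200 x 330 x 3 mm, on which jars and tins stand at first; origin under its middle.
- mallet: Bystander: wooden mallet lying beyond the rack; leave it alone.
- cup: Bystander: white mug, 80 mm tall, beyond the pin block; leave it alone.
- awl: Bystander: awl lying between the robot and the rack; leave it alone.
- strap_roll: Bystander: roll of strap, 90 mm across, 25 mm high, on the far right; leave it alone.
- jar0: Round jar with a steel lid, 50 mm in diameter, 46 mm tall, about 160 g, bottom-heavy, standing; origin at the centre of its underside, z up. May be absent.
- jar1: Round jar with a steel lid, 50 mm in diameter, 46 mm tall, about 160 g, bottom-heavy, standing; origin at the centre of its underside, z up. May be absent.
- jar2: Round jar with a steel lid, 50 mm in diameter, 46 mm tall, about 160 g, bottom-heavy, standing; origin at the centre of its underside, z up. May be absent.
- tin0: Square tin 48 x 48 mm, 46 mm tall, about 160 g, bottom-heavy, standing; origin at the centre of its underside, z up, x and y square to its sides. May be absent.
- tin1: Square tin 48 x 48 mm, 46 mm tall, about 160 g, bottom-heavy, standing; origin at the centre of its underside, z up, x and y square to its sides. May be absent.
- tin2: Square tin 48 x 48 mm, 46 mm tall, about 160 g, bottom-heavy, standing; origin at the centre of its underside, z up, x and y square to its sides. May be absent.
Things that resemble listed ones, but are neither listed nor needed, are in the scene too. What is shaped like the tin0 but pink or yellow is not meant.

How it is judged (in metres and radians):
On the way, in this order (a step that is already met when the one before it is completed fails the run):
1. all jars and tins stand in their rows on the rack, the bar still open (x of jar0 in the frame of rack between 0.034 and 0.06 m and y of jar0 in the frame of rack between -0.11 and 0.12 m and z of jar0 in the frame of rack between 0.046 and 0.056 m and angle between each of jar0, jar1, jar2, tin0, tin1, tin2's own z axis and vertical below 0.1 rad and linear speed of each of jar0, jar1, jar2, tin0, tin1, tin2 below 0.02 m/s and (distance between jar0 and jar1 below 0.068 m or distance between jar0 and jar2 below 0.068 m) and x of jar1 in the frame of rack between 0.034 and 0.06 m and y of jar1 in the frame of rack between -0.11 and 0.12 m and z of jar1 in the frame of rack between 0.046 and 0.056 m and (distance between jar1 and jar0 below 0.068 m or distance between jar1 and jar2 below 0.068 m) and x of jar2 in the frame of rack between 0.034 and 0.06 m and y of jar2 in the frame of rack between -0.11 and 0.12 m and z of jar2 in the frame of rack between 0.046 and 0.056 m and (distance between jar2 and jar0 below 0.068 m or distance between jar2 and jar1 below 0.068 m) and x of tin0 in the frame of rack between -0.06 and -0.034 m and y of tin0 in the frame of rack between -0.11 and 0.12 m and z of tin0 in the frame of rack between 0.046 and 0.056 m and (distance between tin0 and tin1 below 0.068 m or distance between tin0 and tin2 below 0.068 m) and (angle between the x axis of tin0 and the x axis of rack, either way round below 0.2 rad or angle between the x axis of tin0 and the y axis of rack, either way round below 0.2 rad) and x of tin1 in the frame of rack between -0.06 and -0.034 m and y of tin1 in the frame of rack between -0.11 and 0.12 m and z of tin1 in the frame of rack between 0.046 and 0.056 m and (distance between tin1 and tin0 below 0.068 m or distance between tin1 and tin2 below 0.068 m) and (angle between the x axis of tin1 and the x axis of rack, either way round below 0.2 rad or angle between the x axis of tin1 and the y axis of rack, either way round below 0.2 rad) and x of tin2 in the frame of rack between -0.06 and -0.034 m and y of tin2 in the frame of rack between -0.11 and 0.12 m and z of tin2 in the frame of rack between 0.046 and 0.056 m and (distance between tin2 and tin0 below 0.068 m or distance between tin2 and tin1 below 0.068 m) and (angle between the x axis of tin2 and the x axis of rack, either way round below 0.2 rad or angle between the x axis of tin2 and the y axis of rack, either way round below 0.2 rad) and value of joint bar above 0.3 rad), for 0.2 s.
2. the hold-down bar is swung fully closed (value of joint bar below 0.025 rad), for 0.2 s.
3. the pin is home through fork and lug (value of joint bar below 0.025 rad and z of pin in the frame of fork_top below -0.046 m and horizontal distance between pin and fork_top below 0.005 m and angle between pin's own z axis and vertical below 0.1 rad), for 0.2 s.
At the end, for the whole second after the job is handed in: Jars and tins stand upright within 13 mm of their own row line, each within 68 mm (centres) of one of its kind, tins square to 0.2 rad, at rest; bar below 0.025 rad; pin flange within 4 mm of the fork plate, pin within 5 mm of the axis, upright to 0.1 rad (all of step 3 and x of jar0 in the frame of rack between 0.034 and 0.06 m and y of jar0 in the frame of rack between -0.11 and 0.12 m and z of jar0 in the frame of rack between 0.046 and 0.056 m and angle between each of jar0, jar1, jar2, tin0, tin1, tin2's own z axis and vertical below 0.1 rad and linear speed of each of jar0, jar1, jar2, tin0, tin1, tin2, pin below 0.02 m/s and (distance between jar0 and jar1 below 0.068 m or distance between jar0 and jar2 below 0.068 m) and x of jar1 in the frame of rack between 0.034 and 0.06 m and y of jar1 in the frame of rack between -0.11 and 0.12 m and z of jar1 in the frame of rack between 0.046 and 0.056 m and (distance between jar1 and jar0 below 0.068 m or distance between jar1 and jar2 below 0.068 m) and x of jar2 in the frame of rack between 0.034 and 0.06 m and y of jar2 in the frame of rack between -0.11 and 0.12 m and z of jar2 in the frame of rack between 0.046 and 0.056 m and (distance between jar2 and jar0 below 0.068 m or distance between jar2 and jar1 below 0.068 m) and x of tin0 in the frame of rack between -0.06 and -0.034 m and y of tin0 in the frame of rack between -0.11 and 0.12 m and z of tin0 in the frame of rack between 0.046 and 0.056 m and (distance between tin0 and tin1 below 0.068 m or distance between tin0 and tin2 below 0.068 m) and (angle between the x axis of tin0 and the x axis of rack, either way round below 0.2 rad or angle between the x axis of tin0 and the y axis of rack, either way round below 0.2 rad) and x of tin1 in the frame of rack between -0.06 and -0.034 m and y of tin1 in the frame of rack between -0.11 and 0.12 m and z of tin1 in the frame of rack between 0.046 and 0.056 m and (distance between tin1 and tin0 below 0.068 m or distance between tin1 and tin2 below 0.068 m) and (angle between the x axis of tin1 and the x axis of rack, either way round below 0.2 rad or angle between the x axis of tin1 and the y axis of rack, either way round below 0.2 rad) and x of tin2 in the frame of rack between -0.06 and -0.034 m and y of tin2 in the frame of rack between -0.11 and 0.12 m and z of tin2 in the frame of rack between 0.046 and 0.056 m and (distance between tin2 and tin0 below 0.068 m or distance between tin2 and tin1 below 0.068 m) and (angle between the x axis of tin2 and the x axis of rack, either way round below 0.2 rad or angle between the x axis of tin2 and the y axis of rack, either way round below 0.2 rad)); the robot touches nothing.
It fails at once if the mallet is pushed more than 50 mm (distance of mallet from where it was at the start of the episode above 0.05 m).
It fails at once if the mug is pushed more than 50 mm (distance of cup from where it was at the start of the episode above 0.05 m).
It fails at once if the awl is pushed more than 50 mm (distance of awl from where it was at the start of the episode above 0.05 m).
It fails at once if the strap roll is pushed more than 50 mm (distance of strap_roll from where it was at the start of the episode above 0.05 m).
Of jar0, jar1, jar2 only 2 to 3 are there at a start; the rules pass over those that are not, and their reading is None.
Of tin0, tin1, tin2 only 2 to 3 are there at a start; the rules pass over those that are not, and their reading is None.
At some moment in a run one of jar0, jar1, jar2, tin0, tin1, tin2 may be knocked a few centimetres aside while the robot is not near it.
It also fails if it takes over 210 s, if anything falls off the work surface, if the arm or the gripper's body presses on something with over 40 N, if the wrist force passes 120 N, or if a joint passes its speed limit or range.

## Working session

There is one attempt and no reset: what is moved stays moved. The work goes in short steps, Python scripts to look and compute and a tool call to move; the robot and the scene stay as the last step left them, time stands still between calls to the robot, and variables do not carry over. Pictures are saved under pics/ and viewed, at most 14 in all, crops included, and the job is handed in when it is done.

Besides the shell and the picture viewer there is one more tool, called after "Call:" by a JSON object that holds its "name" and its "arguments". step_arm: Moves the arm, as the interface text tells. Shift numbers are shares of 0.5 m and turn numbers shares of pi/2 rad, none past 1 either way. Its arguments: {"type":"object","properties":{"deltas":{"type":"array","items":{"type":"array","items":{"type":"number","minimum":-1,"maximum":1}}}},"required":["deltas"]}

```bash
mkdir -p pics; ls; cat > h.py <<'E'
import numpy as np, cv2
from plant import bot
def cam(n):
    p=bot.camera_params(n); f=210/np.tan(np.radians(p['fov_y'])/2)
    return f,p['cx'],p['cy'],cv2.Rodrigues(np.array(p['rvec'],float))[0],np.array(p['tvec'],float).ravel(),p
def world(c,u,v,d):
    f,cx,cy,R,t,_=c
    u,v,d=map(lambda a:np.asarray(a,float),(u,v,d))
    P=np.stack([(u-cx)/f*d,(v-cy)/f*d,d],-1)
    return (P-t)@R
def onz(c,u,v,z):
    f,cx,cy,R,t,_=c
    r=R.T@np.array([(u-cx)/f,(v-cy)/f,1.]); o=-R.T@t
    return o+r*(z-o[2])/r[2]
def snap(n,name):
    c=cam(n); im,d=bot.capture(n); np.savez('pics/%s.npz'%name,im=im,d=d,f=c[0],cx=c[1],cy=c[2],R=c[3],t=c[4])
    cv2.imwrite('pics/%s.png'%name,im[:,:,::-1]); return c,im,d
def load(name):
    z=np.load('pics/%s.npz'%name); return (float(z['f']),float(z['cx']),float(z['cy']),z['R'],z['t'],0),z['im'],z['d']
E
python3 - <<'E'
from h import *
for n in ('top','side','wrist'):
    c,im,d=snap(n,n+'0'); print(n,c[5],'cam at',-c[3].T@c[4],(d>0).mean())
print(bot.get_obs())
a=cv2.imread('pics/top0.png');
cv2.imwrite('pics/top0b.png',cv2.resize(a,(800,600),interpolation=cv2.INTER_CUBIC))
E
```

```text
pics
top {'fov_y': 45.99168079950538, 'cx': 278.6852599325677, 'cy': 211.9587569927101, 'rvec': array([ 2.10578521, -2.12125241,  0.17880437]), 'tvec': array([ -42.67175395,  546.74881065, 1275.92839033])} cam at [ 297.60245037  -71.94275355 1354.6237188 ] 0.9958205782312926
side {'fov_y': 52.73951815381906, 'cx': 280.47231600212217, 'cy': 214.32638137261299, 'rvec': array([ 2.12341694, -0.20929298,  0.11757266]), 'tvec': array([-542.38160981,  129.01767892, 1024.66821954])} cam at [ 374.40022309 -889.81763305  654.8414962 ] 0.9960331632653061
wrist {'fov_y': 70.63538680074505, 'cx': 283.39803115675556, 'cy': 208.99189248524846, 'rvec': array([-2.38060276,  1.65210473,  0.23958882]), 'tvec': array([-523.45460058,  -33.8967607 ,  391.05845572])} cam at [ 256.15611226 -463.67013483  384.02405817] 0.996156462585034
{'time': 0.15, 'joint_positions': array([-1.35898161e+00,  3.42566293e-01,  1.52477926e+00,  1.00943975e-05,
        1.27542328e+00, -1.45979980e-01]), 'dq': array([-0.00106685, -0.00082126, -0.00351171,  0.00076935, -0.00066693,
       -0.00152835]), 'tau': array([ 1.36404025e-03, -4.31469941e+01, -2.44353855e+01,  7.17912032e-02,
        5.37880592e-02, -9.86517671e-05]), 'tool_pos': array([ 183.82553865, -491.42296021,  211.80915176]), 'tcp_rot': array([-3.14043038e+00, -1.80641220e-04,  3.57791646e-01]), 'contact_force': array([ 0.29534769,  0.13083988, -0.19768767]), 'moment': array([-0.01607933,  0.04120862, -0.01808711]), 'finger_force': 0.0, 'grip_width': 91.64785427002599}
```

View pics/top0b.png

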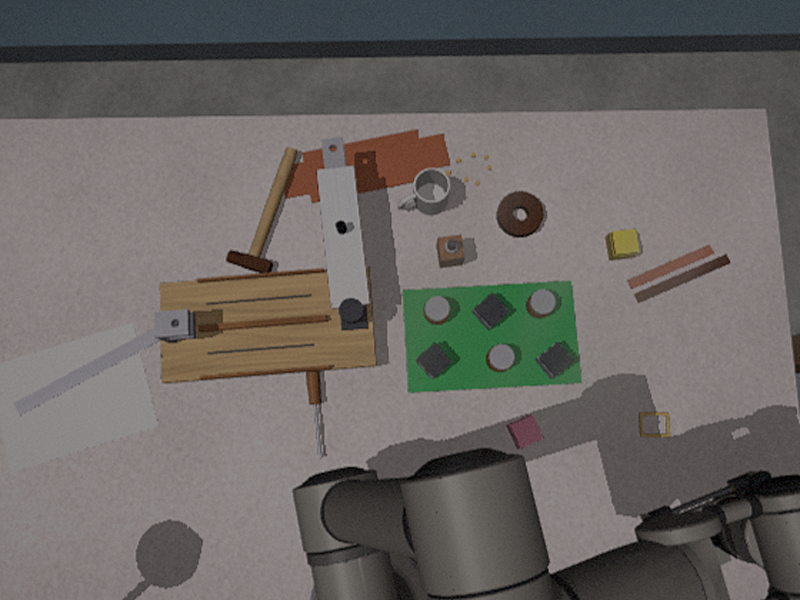

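View pics/side0.png

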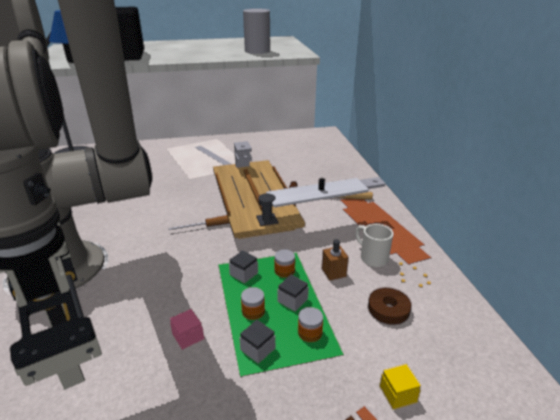

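Top view (800x600 scale): the mat is at about x 405-580, y 282-390. It holds jars at (437,309), (543,302) and (501,357), and tins at (494,310), (437,359) and (557,359). The pin block is at (451,248), the bar points away from the robot with its knob at (341,227), the hinge is at (352,312) and the fork at (174,323). The pink and yellow cubes are decoys.

```bash
cat > seg.py <<'E'
from h import *
def blobs(c,im,d,zlo,zhi,box,amin=60):
    v,u=np.mgrid[0:420,0:560]; P=world(c,u,v,d)
    x0,x1,y0,y1=box
    m=(d>0)&(P[...,2]>zlo)&(P[...,2]<zhi)&(P[...,0]>x0)&(P[...,0]<x1)&(P[...,1]>y0)&(P[...,1]<y1)
    m=cv2.morphologyEx(m.astype(np.uint8),cv2.MORPH_OPEN,np.ones((3,3)))
    n,l,s,_=cv2.connectedComponentsWithStats(m)
    out=[]
    for i in range(1,n):
        if s[i,4]<amin: continue
        q=P[l==i]; r=cv2.minAreaRect(q[:,:2].astype(np.float32))
        hull=cv2.contourArea(cv2.convexHull(q[:,:2].astype(np.float32)))
        fill=hull/(r[1][0]*r[1][1]+1e-9)
        k=l==i; out.append(dict(c=np.round(r[0],1),size=np.round(r[1],1),ang=round(r[2],1),z=round(float(np.median(q[:,2])),1),fill=round(fill,2),px=(int(u[k].mean()),int(v[k].mean())),rgb=im[k].mean(0).astype(int),n=int(s[i,4])))
    return out
def show(bs):
    for b in bs: print(b['c'],b['size'],b['ang'],'z',b['z'],'fill',b['fill'],b['px'],b['rgb'],b['n'])
E
python3 - <<'E'
from seg import *
c,im,d=load('top0')
print('items');show(blobs(c,im,d,35,65,(250,560,-330,-40)))
print('rack board');show(blobs(c,im,d,43,56,(300,650,-50,420)))
print('tall');show(blobs(c,im,d,90,170,(300,800,-50,420),30))
print('block');show(blobs(c,im,d,55,110,(450,620,-160,-60),20))
for z,(u,v) in ((58,(0,0)),): pass
s=.7
for n,u,v,z in (('lug',332,148,116),('knobtop',342,227,148),('hinge',351,311,120),('fork',174,323,132),('pin',453,244,94)): print(n,onz(c,u*s,v*s,z).round(1),world(c,u*s,v*s,d[int(v*s),int(u*s)]).round(1))
print('side items')
c,im,d=load('side0')
for n,u,v in (('t',244,259),('j',285,256),('t',293,286),('j',253,296),('j',311,316),('t',258,335)): print(n,world(c,u,v,d[v,u]).round(1))
E
```

```text
items
[ 536.8 -118. ] [44.5 45.9] 47.1 z 49.0 fill 0.81 (305, 215) [112 110 111] 257
[ 534.9 -219.8] [46.4 48.2] 40.9 z 49.3 fill 0.91 (343, 216) [50 51 52] 307
[ 542.1 -311. ] [36.8 33.1] 89.4 z 48.8 fill 0.84 (377, 212) [110 109 110] 163
[ 441.8 -110.2] [47.5 47.1] 39.6 z 49.5 fill 0.93 (302, 251) [55 57 56] 307
[ 445.9 -235.2] [47.3 43.4] 86.8 z 49.2 fill 0.81 (349, 249) [111 108 109] 266
[ 437.6 -317.5] [23.3 36.8] 86.2 z 48.8 fill 0.66 (382, 251) [55 56 57] 102
[ 309.3 -277.4] [47.3 46.6] 22.7 z 46.1 fill 0.94 (367, 301) [100  64  74] 332
rack board
[511.4 201.9] [190.1 399.9] 4.2 z 50.6 fill 0.94 (183, 228) [123 102  74] 7588
tall
[651.8  52.6] [301.4  70.2] 6.7 z 116.9 fill 0.94 (239, 167) [130 128 129] 2838
[499.8 352.9] [46.7 61.9] 4.3 z 131.5 fill 0.98 (121, 226) [105 102 106] 569
block
lug [829.2  73.9 116. ] [875.8  86.6   7.6]
knobtop [666.   50.5 148. ] [667.   50.8 144.9]
hinge [519.2  35.8 120. ] [519.4  35.9 118.9]
fork [498.4 347.2 132. ] [503.8 358.4  99.3]
pin [ 647.6 -149.2   94. ] [ 646.9 -149.    96.6]
side items
t [ 444.  -117.    48.9]
j [ 539.2 -122.9   47.8]
t [ 534.7 -227.5   47.7]
j [ 447.  -241.4   47.8]
j [ 549.9 -319.3   48.1]
t [ 441.4 -346.    47.4]
```

Call:
{"name": "step_arm", "arguments": {"deltas": [[0.76, 0, 0, 0, 0.0909], [0.76, 0, 0, 0, 0.0909], [0.76, 0, 0, 0, 0.0909], [0.76, 0, 0, 0, 0.0909], [0.76, 0, 0, 0, 0.0909], [0.76, 0, 0, 0, 0.0909], [0.76, 0, 0, 0, 0.0909], [0.76, 0, 0, 0, 0.0909]]}}

```text
time: 0.95
tool_pos: [183.9, -491.6, 212.0]
tcp_rot: [-3.141, 0.0, -0.79]
contact_force: [-0.4, -0.3, -0.6]
grip_width: 69.7
finger_force: 0.0
```

Call:
{"name": "step_arm", "arguments": {"deltas": [[0.76, 0, 0, 0, -0.095], [0.76, 0, 0, 0, -0.095], [0.76, 0, 0, 0, -0.095], [0.76, 0, 0, 0, -0.095], [0.76, 0, 0, 0, -0.095], [0.76, 0, 0, 0, -0.095], [0.76, 0, 0, 0, -0.095], [0.76, 0, 0, 0, -0.095]]}}

```text
time: 1.75
tool_pos: [183.8, -491.6, 212.0]
tcp_rot: [-3.141, -0.0, 0.415]
contact_force: [-0.0, -0.8, 0.8]
grip_width: 69.9
finger_force: 0.0
```

Call:
{"name": "step_arm", "arguments": {"deltas": [[0.76, 0, 0, 0, -0.095], [0.76, 0, 0, 0, -0.095], [0.76, 0, 0, 0, -0.095], [0.76, 0, 0, 0, -0.095], [0.76, 0, 0, 0, -0.095], [0.76, 0, 0, 0, -0.095], [0.76, 0, 0, 0, -0.095], [0.76, 0, 0, 0, -0.095]]}}

```text
time: 2.55
tool_pos: [183.8, -491.6, 212.1]
tcp_rot: [-3.141, -0.001, 1.609]
contact_force: [-0.6, 0.1, -0.8]
grip_width: 69.6
finger_force: 0.0
```

```bash
cat >> h.py <<'E'
def plan(x,y,z,yaw=None):
    """shares: turn, then shift along tool axes after the turn"""
    o=bot.get_obs(); p=o['tool_pos']; w=o['tcp_rot'][2]; yaw=w if yaw is None else np.radians(yaw)
    dt=-((yaw-w+np.pi)%(2*np.pi)-np.pi)/(np.pi/2)
    D=np.array([x,y,z])-p; c,s=np.cos(yaw),np.sin(yaw)
    S=np.array([c*D[0]+s*D[1],s*D[0]-c*D[1],-D[2]])/500
    print('from',p.round(1),'yaw',round(np.degrees(w),2),'turn %.4f'%dt,'shift',S.round(4),'rows>=%.1f'%max(np.linalg.norm(S)/.1,abs(dt)/.0954),'t',round(o['time'],2))
E
python3 - <<'E'
from h import *
plan(480,-250,230,94.2)
c=cam('wrist'); o=bot.get_obs(); print('look',c[3][2],'cam-tcp',-c[3].T@c[4]-o['tool_pos'])
E
```

```text
from [ 183.8 -491.6  212.1] yaw 92.2 turn -0.0222 shift [ 0.4385  0.6261 -0.0359] rows>=7.7 t 2.55
look [ 0.01109829 -0.28192825 -0.9593713 ] cam-tcp [ -2.21883973  77.46547288 172.31434904]
```

Call:
{"name": "step_arm", "arguments": {"deltas": [[0.76, 0, 0, 0, -0.022], [0.76, 0.062, 0.078, -0.005, 0], [0.76, 0.062, 0.078, -0.005, 0], [0.76, 0.062, 0.078, -0.005, 0], [0.76, 0.062, 0.078, -0.005, 0], [0.76, 0.062, 0.078, -0.005, 0], [0.76, 0.062, 0.078, -0.005, 0], [0.76, 0.062, 0.078, -0.005, 0]]}}

```text
time: 3.35
tool_pos: [442.9, -255.3, 229.9]
tcp_rot: [-3.141, 0.0, 1.638]
contact_force: [0.2, -1.4, -0.7]
grip_width: 69.8
finger_force: 0.0
```

Call:
{"name": "step_arm", "arguments": {"deltas": [[0.76, 0, 0.08, 0, 0], [0.76, 0, 0, 0, 0], [0.76, 0, 0, 0, 0], [0.76, 0, 0, 0, 0]]}}

```text
time: 3.75
tool_pos: [480.7, -254.5, 229.5]
tcp_rot: [-3.14, -0.0, 1.637]
contact_force: [-0.5, 0.0, 0.6]
grip_width: 69.9
finger_force: 0.0
```

```bash
python3 - <<'E'
from seg import *
print(bot.get_obs()['tool_pos'],np.degrees(bot.get_obs()['tcp_rot']))
c,im,d=snap('wrist','w1')
show(blobs(c,im,d,38,60,(370,620,-420,-40)))
print('block');show(blobs(c,im,d,55,110,(600,700,-220,-90),20))
E
```

```text
[ 480.73311026 -254.51322021  229.49840849] [-1.79936484e+02 -2.70522257e-02  9.37948005e+01]
[ 441.5 -110.8] [46.3 46.9] 40.2 z 48.7 fill 0.97 (255, 55) [89 91 93] 2049
[ 537.8 -119.2] [46.4 45.8] 46.0 z 48.8 fill 0.79 (342, 70) [190 187 192] 1601
[ 535.  -220.1] [45.8 47. ] 40.5 z 48.7 fill 0.97 (330, 161) [85 86 89] 1520
[ 446.1 -236.2] [46.5 45.3] 89.6 z 48.7 fill 0.79 (254, 170) [167 163 168] 1196
[ 547.2 -316.3] [46.5 43.2] 69.3 z 48.6 fill 0.8 (331, 237) [178 173 178] 998
[ 440.4 -337.3] [46.5 46.2] 37.9 z 48.5 fill 0.98 (247, 247) [82 82 85] 1269
block
[ 652.1 -146.6] [47.6 46. ] 6.9 z 60.3 fill 0.98 (446, 103) [133 101  75] 2016
```

View pics/w1.png

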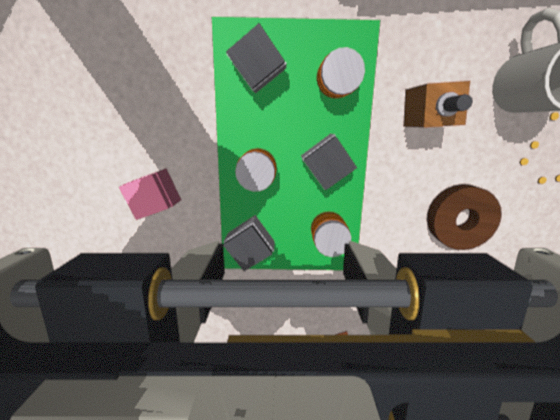

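The wrist picture shows the mat from straight above: jars at (342,72), (254,170), (331,237) and tins at (255,55), (330,161), (247,247). Block and pin are at (440,103). Both views agree within about 1 mm, and the lids stand at z 48.7, as expected.

Call:
{"name": "step_arm", "arguments": {"deltas": [[0.76, 0.0875, 0.044, 0, 0], [0.76, 0.0875, 0.044, 0, 0], [0.76, 0.0875, 0.044, 0.02, 0], [0.76, 0, 0, 0.08, 0], [0.76, 0, 0, 0.08, 0], [0.76, 0, 0, 0.08, 0], [0.76, 0, 0, 0.08, 0], [0.76, 0, 0, 0.035, 0]]}}

```text
time: 4.6
tool_pos: [535.9, -119.2, 39.2]
tcp_rot: [-3.137, -0.002, 1.636]
contact_force: [-0.6, 0.6, 0.0]
grip_width: 69.3
finger_force: 0.0
```

Call:
{"name": "step_arm", "arguments": {"deltas": [[0.76, 0, 0, 0.019, 0], [0.76, 0, 0, 0, 0], [0.4, 0, 0, 0, 0], [0.4, 0, 0, 0, 0], [0.4, 0, 0, 0, 0], [0.4, 0, 0, 0, 0], [0.4, 0, 0, 0, 0]]}}

```text
time: 5.3
tool_pos: [539.4, -119.2, 34.8]
tcp_rot: [3.14, 0.001, 1.638]
contact_force: [-3.1, 0.9, 13.6]
grip_width: 37.9
finger_force: 6.8
```

```bash
python3 - <<'E'
from seg import *
o=bot.get_obs();print(o)
c,im,d=snap('wrist','w2'); c2,im2,_=snap('side','s2')
a=cv2.resize(im2[190:370,180:400],(660,540))
b=np.zeros((600,800,3),np.uint8); b[:420,:400]=cv2.resize(im,(400,300))[0:300].repeat(1,0) if 0 else 0
b[:300,:400]=cv2.resize(im,(400,300)); b[:400,400:]=cv2.resize(im2[200:350,220:370],(400,400)); 
cv2.imwrite('pics/m2.png',b[:400,:,::-1])
E
```

```text
{'time': 5.3, 'joint_positions': array([-3.56058477e-01,  5.90372353e-01,  1.66533743e+00, -2.81367961e-04,
        8.83758276e-01, -4.23031116e-01]), 'dq': array([-0.000468  , -0.00205212,  0.00276073, -0.00259472, -0.00160309,
        0.00146384]), 'tau': array([ 2.84059234e-01, -4.29779613e+01, -1.74984187e+01,  3.53566026e-01,
       -1.28742926e+00, -1.42232620e-02]), 'tool_pos': array([ 539.36041243, -119.1578172 ,   34.78677143]), 'tcp_rot': array([3.13974482e+00, 1.07089813e-03, 1.63794620e+00]), 'contact_force': array([-3.05053837,  0.88955572, 13.55932068]), 'moment': array([ 0.0687476 ,  0.64395598, -0.03768683]), 'finger_force': 6.838875222892966, 'grip_width': 37.88866868876754}
```

View pics/m2.png

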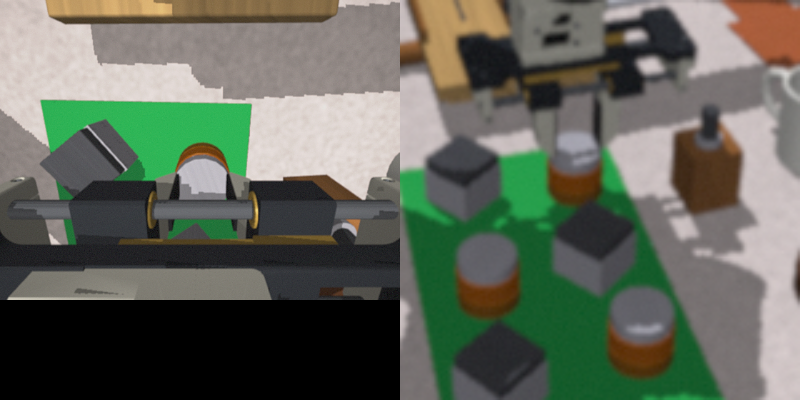

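The jar is still standing between the fingers, but the width reads 38 mm and there is an upward force, so the fingers may be gripping a chord of the jar or resting on it. I'll measure it before moving.

```bash
python3 - <<'E'
from seg import *
c,im,d=load('w2')
f,cx,cy,R,t,_=c
for n,p in (('tcp',(539.4,-119.2,34.8)),('tip+',(558,-119.2,24)),('tip-',(520,-119.2,24)),('jar top',(537.8,-119.2,49)),('jar +y top',(537.8,-94,49))):
    q=R@np.array(p)+t; print(n,(f*q[0]/q[2]+cx).round(),(f*q[1]/q[2]+cy).round())
show(blobs(c,im,d,20,75,(480,600,-190,-60),20))
for u,v in ((284,215),(284,225),(284,235),(284,245),(284,260),(265,235),(305,235),(245,260),(325,260)): print(u,v,world(c,u,v,d[v,u]).round(1),im[v,u])
c,im,d=load('s2')
for u,v in ((285,255),(278,252),(292,252),(278,247),(293,246),(275,240),(296,240),(285,262)): print('s',u,v,world(c,u,v,d[v,u]).round(1),im[v,u])
z=cv2.resize(load('s2')[1][225:285,245:325],(800,600),interpolation=cv2.INTER_CUBIC); cv2.imwrite('pics/m3.png',z[:,:,::-1])
E
```

```text
tcp 282.0 250.0
tip+ 310.0 245.0
tip- 253.0 241.0
jar top 279.0 260.0
jar +y top 282.0 219.0
[ 539.7 -112.8] [70.  37.9] 3.9 z 48.8 fill 0.7 (283, 246) [146 136 132] 5815
[ 536.7 -188.1] [5.3 3.1] 9.4 z 24.3 fill 0.69 (272, 329) [72 70 73] 52
284 215 [539.  -95.7  36.3] [178 109  52]
284 225 [539.1 -97.7  48.8] [195 192 196]
284 235 [ 539.5 -103.8   48.6] [190 187 196]
284 245 [ 539.9 -109.7   49.1] [189 188 194]
284 260 [ 540.5 -119.4   48.8] [192 188 194]
265 235 [ 528.6 -104.4   48.8] [191 188 193]
305 235 [ 551.5 -103.    48.6] [195 192 198]
245 260 [ 520.1 -109.7   71.1] [22 27 28]
325 260 [ 560.3 -107.    71.3] [60 57 54]
s 285 255 [ 539.8 -120.2   48.5] [164 162 174]
s 278 252 [ 521.4 -129.4   66.9] [113 112 115]
s 292 252 [ 557.8 -114.6   50.4] [126 125 134]
s 278 247 [ 521.7 -127.7   79.8] [94 91 89]
s 293 246 [ 558.8 -119.    71. ] [30 30 31]
s 275 240 [ 509.3 -158.   122.3] [53 54 52]
s 296 240 [ 562.9 -129.9   95.1] [109 108 103]
s 285 262 [ 535.1 -142.5   46. ] [113 114 122]
```

View pics/m3.png

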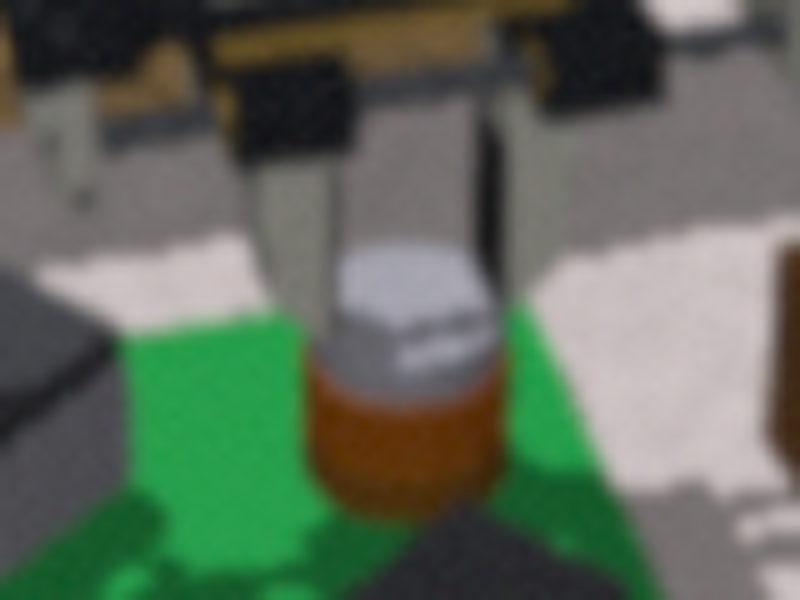

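```bash
python3 - <<'E'
from h import *
c,im,d=load('w2')
z=cv2.resize(im[195:295,215:350],(800,593),interpolation=cv2.INTER_CUBIC); cv2.imwrite('pics/m4.png',z[:,:,::-1])
E
```

```text
(no output)
```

View pics/m4.png

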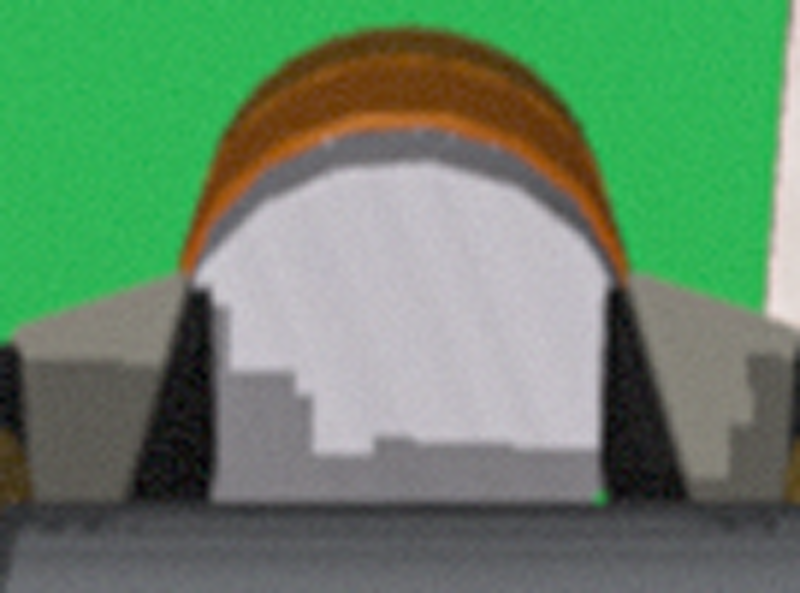

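The crop shows the jar straddled properly. The black pads lie on its sides at crop (210,400) and (605,400), and the pads seem soft. I'll try a slow lift.

Call:
{"name": "step_arm", "arguments": {"deltas": [[0.4, 0, 0, -0.01, 0], [0.4, 0, 0, -0.02, 0], [0.4, 0, 0, -0.04, 0], [0.4, 0, 0, 0, 0], [0.4, 0, 0, 0, 0]]}}

```text
time: 5.9
tool_pos: [539.1, -119.0, 68.2]
tcp_rot: [3.14, 0.001, 1.638]
contact_force: [-0.1, -0.1, 0.0]
grip_width: 36.7
finger_force: 0.0
```

```bash
python3 - <<'E'
from h import *
o=bot.get_obs();print(o['tool_pos'],o['contact_force'],o['grip_width'],o['finger_force'])
c,im,d=snap('wrist','w3'); c2,im2,_=snap('side','s3')
b=np.zeros((400,800,3),np.uint8)
b[:300,:400]=cv2.resize(im,(400,300)); b[:400,400:]=cv2.resize(im2[190:310,225:345],(400,400)); 
cv2.imwrite('pics/m5.png',b[:,:,::-1])
E
```

```text
[ 539.08177914 -119.03851002   68.21744536] [-0.12795591 -0.06398676  0.01573781] 36.653564290124905 0.0
```

View pics/m5.png

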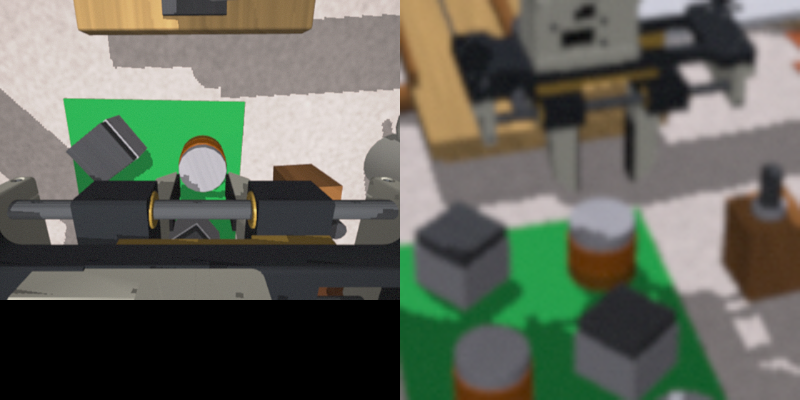

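The jar stayed on the mat, so the first pinch did not hold. I'll check where the jar stands now, then close in stages.

```bash
python3 - <<'E'
from seg import *
c,im,d=load('w3')
show(blobs(c,im,d,40,60,(480,600,-190,-60),20))
for u,v in ((284,205),(284,230),(284,250),(284,262)): print(u,v,world(c,u,v,d[v,u]).round(1),im[v,u])
c,im,d=load('s3')
show(blobs(c,im,d,44,56,(480,600,-190,-60),20))
plan(538,-120,32)
E
```

```text
[ 539.7 -118.6] [45.8 46.4] 6.6 z 48.7 fill 0.79 (283, 234) [183 179 185] 3416
[ 537.4 -188.9] [1.7 3.3] 83.5 z 45.3 fill 0.72 (274, 320) [38 38 40] 36
284 205 [538.8 -95.8  46.6] [111 108 111]
284 230 [ 539.9 -112.7   49.7] [191 190 194]
284 250 [ 540.9 -127.6   49.5] [192 189 196]
284 262 [ 541.5 -136.9   49.4] [193 191 196]
[ 540.7 -122.2] [47.9 44.5] 79.2 z 48.1 fill 0.81 (285, 255) [148 148 157] 213
from [ 538.4 -118.8   67.2] yaw 93.83 turn -0.0000 shift [-0.0023 -0.0009  0.0705] rows>=0.7 t 6.0
```

Call:
{"name": "step_arm", "arguments": {"deltas": [[0.76, 0, 0, 0, 0], [0.76, 0, 0, 0, 0], [0.76, 0, 0, 0, 0], [0.76, 0, 0, 0, 0], [0.76, 0, 0, 0, 0], [0.76, 0, 0.001, 0.035, 0], [0.76, 0, 0, 0.03, 0], [0.76, 0, 0, 0.01, 0]]}}

```text
time: 6.8
tool_pos: [538.4, -118.6, 29.0]
tcp_rot: [-3.139, -0.001, 1.638]
contact_force: [-0.6, 0.1, -0.5]
grip_width: 69.6
finger_force: 0.0
```

Call:
{"name": "step_arm", "arguments": {"deltas": [[0.54, 0, 0, 0, 0], [0.54, 0, 0, 0, 0], [0.54, 0, 0, 0, 0], [0.54, 0, 0, 0, 0], [0.54, 0, 0, 0, 0]]}}

```text
time: 7.3
tool_pos: [539.5, -119.0, 30.8]
tcp_rot: [3.141, 0.0, 1.638]
contact_force: [-0.5, 0.2, 0.2]
grip_width: 49.7
finger_force: 0.0
```

Call:
{"name": "step_arm", "arguments": {"deltas": [[0.5, 0, 0, 0, 0], [0.5, 0, 0, 0, 0], [0.5, 0, 0, 0, 0]]}}

```text
time: 7.6
tool_pos: [539.1, -119.0, 30.5]
tcp_rot: [-3.141, 0.0, 1.638]
contact_force: [-1.8, -0.2, 2.7]
grip_width: 45.9
finger_force: 12.5
```

Call:
{"name": "step_arm", "arguments": {"deltas": [[0.45, 0, 0, 0, 0], [0.45, 0, 0, 0, 0], [0.45, 0, 0, 0, 0]]}}

```text
time: 7.9
tool_pos: [539.2, -119.0, 30.5]
tcp_rot: [-3.142, 0.0, 1.638]
contact_force: [-3.0, 0.2, 5.5]
grip_width: 45.8
finger_force: 30.0
```

Call:
{"name": "step_arm", "arguments": {"deltas": [[0.45, 0, 0, -0.01, 0], [0.45, 0, 0, -0.02, 0], [0.45, 0, 0, -0.03, 0], [0.45, 0, 0, 0, 0]]}}

```text
time: 8.3
tool_pos: [540.8, -119.4, 62.3]
tcp_rot: [3.138, 0.002, 1.638]
contact_force: [0.6, -0.4, -2.6]
grip_width: 45.0
finger_force: 30.0
```

Call:
{"name": "step_arm", "arguments": {"deltas": [[0.45, 0, 0, -0.06, 0], [0.45, 0.02, 0, -0.08, 0], [0.45, 0.07, 0.008, -0.06, 0], [0.45, 0.09, 0.009, -0.03, 0], [0.45, 0.09, 0.009, -0.02, 0], [0.45, 0.09, 0.009, 0, 0], [0.45, 0.09, 0.009, 0, 0], [0.45, 0.07, 0.008, 0, 0]]}}

```text
time: 9.1
tool_pos: [547.3, 144.9, 185.0]
tcp_rot: [-3.142, -0.0, 1.639]
contact_force: [0.4, -1.1, -2.7]
grip_width: 45.6
finger_force: 30.0
```

Call:
{"name": "step_arm", "arguments": {"deltas": [[0.45, 0.03, 0.005, 0, 0], [0.45, 0, 0, 0, 0], [0.45, 0, 0, 0, 0]]}}

```text
time: 9.4
tool_pos: [549.2, 156.7, 184.9]
tcp_rot: [-3.141, 0.001, 1.638]
contact_force: [0.0, -1.2, -1.6]
grip_width: 45.3
finger_force: 30.0
```

```bash
python3 - <<'E'
from seg import *
o=bot.get_obs();print(o['tool_pos'],o['contact_force'],o['grip_width'],o['finger_force'])
c,im,d=snap('wrist','w4')
print('board');show(blobs(c,im,d,45,56,(380,650,-30,420)))
print('high');show(blobs(c,im,d,100,125,(380,900,-30,420),50))
print('fork');show(blobs(c,im,d,126,136,(380,900,200,420),50))
for yaw in (93.8,): plan(558,160,190,yaw)
E
```

```text
[549.23543889 156.6865173  184.85863813] [ 0.01688198 -1.20235208 -1.58742399] 45.252824174053714 29.998906552791595
board
[508.8 213.3] [188.7 246.6] 3.7 z 49.8 fill 0.95 (243, 111) [189 152  99] 39215
high
[557.5  52.6] [108.7  30.9] 3.6 z 116.0 fill 0.88 (283, 320) [115 113 116] 2792
[754.1  61.6] [22.9 39.9] 5.3 z 115.9 fill 0.84 (489, 322) [208 206 208] 685
fork
from [549.3 156.1 185. ] yaw 93.79 turn -0.0001 shift [ 0.0065  0.0178 -0.01  ] rows>=0.2 t 9.45
```

View pics/w4.png

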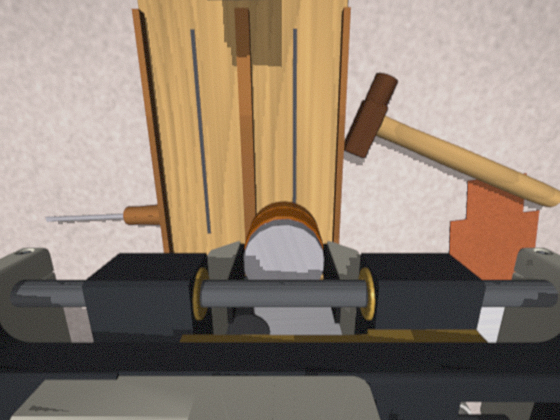

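The jar is held upright at (284,240). Dark lines mark the rows on the board: near from (194,30) to (208,232), far from (295,30) to (295,200), with the centre strip at about (245,100).

```bash
python3 - <<'E'
from seg import *
c,im,d=load('w4'); g=im.sum(2).astype(int)
def line(rows,lo,hi,z):
    P=[]
    for v in rows:
        r=g[v,lo:hi]; m=r<r.min()+120
        P.append(onz(c,lo+np.arange(hi-lo)[m].mean(),v,z)[:2])
    P=np.array(P); vx,vy,x0,y0=cv2.fitLine(P.astype(np.float32),cv2.DIST_HUBER,0,.01,.01).ravel()
    return P[0].round(1),P[-1].round(1),np.degrees(np.arctan2(vy,vx))%180,(x0,y0)
near=line(range(35,225,5),185,218,50); far=line(range(35,195,5),283,306,50)
print(near);print(far)
th=np.radians((near[2]+far[2])/2-90); ex=np.array([np.cos(th),np.sin(th)]);print('rack yaw',np.degrees(th))
print('near.ex',np.dot(near[3],ex),'far.ex',np.dot(far[3],ex))
# top camera line ends -> y origin
E
```

```text
(array([456.3, 304.8]), array([469. , 125.6]), np.float32(94.17356), (np.float32(462.38577), np.float32(220.16234)))
(array([550., 311.]), array([560.7, 165.4]), np.float32(94.35229), (np.float32(555.53577), np.float32(238.26657)))
rack yaw 4.262924
near.ex 477.472 far.ex 571.71
```

Call:
{"name": "step_arm", "arguments": {"deltas": [[0.45, 0, 0, 0, -0.005], [0.45, 0.011, 0.0245, 0, 0], [0.45, 0, 0, 0.04, 0], [0.45, 0, 0, 0.06, 0], [0.45, 0, 0, 0.06, 0], [0.45, 0, 0, 0.03, 0], [0.45, 0, 0, 0.01, 0], [0.45, 0, 0, 0, 0]]}}

```text
time: 10.25
tool_pos: [561.2, 162.9, 85.0]
tcp_rot: [-3.141, 0.0, 1.644]
contact_force: [0.5, 0.5, -2.4]
grip_width: 45.3
finger_force: 30.0
```

```bash
cat >> h.py <<'E'
TH=np.radians(4.26); EX=np.array([np.cos(TH),np.sin(TH)]); EY=np.array([-EX[1],EX[0]])
def rk(rx,ry): return (524.6+rx)*EX+(163.3+ry)*EY
def inv(p): p=np.asarray(p)[:2]; return np.array([p@EX-524.6,p@EY-163.3])
E
python3 - <<'E'
from h import *
plan(*rk(47,-43),77.5,94.26)
c,im,d=snap('wrist','w5')
for v in (222,232,242): print(world(c,284,v,d[v,284]).round(1))
print(bot.get_obs()['contact_force'])
E
```

```text
from [561.2 162.9  85. ] yaw 94.22 turn -0.0004 shift [-0.0008 -0.0002  0.015 ] rows>=0.2 t 10.25
[560.6 186.6 100.2]
[561.  181.6 102.8]
[561.4 175.8 103.2]
[ 1.2168389  -0.50771535 -2.00384918]
```

Call:
{"name": "step_arm", "arguments": {"deltas": [[0.45, 0, 0, 0.008, 0], [0.45, 0, 0, 0.006, 0], [0.45, 0, 0, 0, 0], [0.52, 0, 0, 0, 0], [0.52, 0, 0, 0, 0], [0.6, 0, 0, 0, 0], [0.7, 0, 0, 0, 0], [0.7, 0, 0, 0, 0]]}}

```text
time: 11.1
tool_pos: [561.2, 163.8, 78.5]
tcp_rot: [3.141, 0.0, 1.646]
contact_force: [0.3, -0.0, -0.2]
grip_width: 63.1
finger_force: 0.0
```

Call:
{"name": "step_arm", "arguments": {"deltas": [[0.76, 0, 0, -0.02, 0], [0.76, 0, 0, -0.06, 0], [0.76, 0, 0, -0.09, 0], [0.76, 0, 0, -0.03, 0], [0.76, -0.09, -0.02, 0, 0], [0.76, -0.09, -0.02, 0, 0], [0.76, -0.09, -0.02, 0, 0], [0.76, -0.09, -0.02, 0, 0]]}}

```text
time: 11.9
tool_pos: [534.4, -20.2, 179.3]
tcp_rot: [3.14, 0.0, 1.646]
contact_force: [1.6, 0.5, 0.0]
grip_width: 69.8
finger_force: 0.0
```

Call:
{"name": "step_arm", "arguments": {"deltas": [[0.76, -0.09, -0.02, 0, 0], [0.76, -0.09, -0.02, 0, 0], [0.76, -0.05, -0.01, -0.02, 0], [0.76, 0, 0, -0.02, 0], [0.76, 0, 0, 0, 0]]}}

```text
time: 12.4
tool_pos: [519.1, -135.7, 200.3]
tcp_rot: [3.138, 0.001, 1.644]
contact_force: [-0.1, 0.7, 0.7]
grip_width: 69.8
finger_force: 0.0
```

```bash
cat >> seg.py <<'E'
def mat(name):
    c,im,d=snap('wrist',name); show(blobs(c,im,d,38,60,(360,640,-430,0),200)); print('rack'); 
    for b in blobs(c,im,d,88,104,(380,650,30,380),100): print(inv(b['c']).round(1),b['size'],b['ang'],b['z'],b['fill'])
E
python3 - <<'E'
from seg import *
mat('w6'); c,im,d=snap('top','t6')
for b in blobs(c,im,d,85,105,(400,650,100,360),20): print('top rack',inv(b['c']).round(1),b['size'],b['z'])
plan(546,-316,100)
E
```

```text
[458.7  -1.2] [55.5  3.9] 2.3 z 48.5 fill 0.64 (227, 57) [141 114  74] 272
[ 441.8 -110.5] [46.5 46.6] 40.3 z 48.6 fill 0.98 (213, 164) [83 85 87] 1837
[ 629.3 -147.4] [48.  13.2] 81.0 z 50.0 fill 0.52 (379, 207) [82 57 35] 301
[ 535.2 -219.9] [46.3 46.4] 40.0 z 48.6 fill 0.93 (290, 259) [72 73 75] 1404
[ 461.8 -230.5] [13.7 32.3] 2.8 z 48.3 fill 0.8 (229, 265) [156 151 155] 271
[ 547.7 -307.3] [46.4 28.9] 5.0 z 48.4 fill 0.81 (294, 323) [107 103 105] 696
[ 439.  -331.7] [42.9 36.2] 37.2 z 48.4 fill 0.69 (212, 330) [51 51 53] 665
rack
top rack [ 48.5 -41.2] [46.7 45.7] 96.6
top rack [ -5.6 123.9] [27.9  6.3] 100.6
from [ 518.5 -134.2  198.7] yaw 94.34 turn -0.0000 shift [-0.3666  0.0273  0.1975] rows>=4.2 t 12.5
```

Call:
{"name": "step_arm", "arguments": {"deltas": [[0.76, -0.092, 0.0075, 0, 0], [0.76, -0.092, 0.0075, 0, 0], [0.76, -0.092, 0.0075, 0, 0], [0.76, -0.0915, 0.0075, 0, 0], [0.76, 0, 0, 0.07, 0], [0.76, 0, 0, 0.09, 0], [0.76, 0, 0, 0.08, 0], [0.76, 0, 0, 0, 0]]}}

```text
time: 13.3
tool_pos: [544.1, -313.3, 72.0]
tcp_rot: [-3.132, -0.009, 1.647]
contact_force: [-0.1, 0.7, -0.7]
grip_width: 69.6
finger_force: 0.0
```

```bash
python3 - <<'E'
from seg import *
c,im,d=snap('wrist','w7'); show(blobs(c,im,d,40,56,(360,640,-430,0),200))
plan(547.2,-316.3,30.5,94.26)
E
```

```text
[ 632.4 -167.5] [ 7.3 15.6] 37.1 z 47.3 fill 0.6 (453, 13) [65 46 28] 405
[ 535.1 -220.6] [46.1 46.1] 40.4 z 48.8 fill 0.99 (279, 94) [93 95 97] 5784
[ 446.  -236.6] [46.6 46. ] 3.0 z 48.7 fill 0.79 (138, 110) [132 130 134] 4694
[ 548.9 -317. ] [45.8 46.8] 6.3 z 48.7 fill 0.79 (288, 239) [179 175 181] 3263
[ 439.5 -336.1] [47.3 42.2] 37.6 z 48.5 fill 0.59 (139, 239) [59 59 61] 1903
from [ 546.  -314.9   75.8] yaw 94.39 turn 0.0014 shift [-0.003   0.0022  0.0906] rows>=0.9 t 13.35
```

Call:
{"name": "step_arm", "arguments": {"deltas": [[0.76, -0.0045, 0.0055, 0.05, 0], [0.76, 0, 0, 0.03, 0], [0.76, 0, 0, 0.011, 0], [0.56, 0, 0, 0, 0], [0.54, 0, 0, 0, 0], [0.5, 0, 0, 0, 0], [0.45, 0, 0, 0, 0], [0.45, 0, 0, 0, 0]]}}

```text
time: 14.15
tool_pos: [550.5, -319.7, 34.8]
tcp_rot: [3.14, 0.001, 1.645]
contact_force: [-1.9, 1.6, 8.8]
grip_width: 42.0
finger_force: 4.6
```

Call:
{"name": "step_arm", "arguments": {"deltas": [[0.45, 0, 0, 0, 0], [0.45, 0, 0, 0, 0], [0.45, 0, 0, -0.01, 0], [0.45, 0, 0, -0.02, 0], [0.45, 0, 0, -0.04, 0], [0.45, 0, 0, 0, 0]]}}

```text
time: 14.75
tool_pos: [551.6, -320.6, 71.1]
tcp_rot: [3.137, 0.004, 1.646]
contact_force: [0.5, 0.3, 0.4]
grip_width: 41.1
finger_force: 0.0
```

Slipped again: the fingers began closing before the arm had settled in depth. I'll look again, go a little lower and let it settle first.

Call:
{"name": "step_arm", "arguments": {"deltas": [[0.76, 0, 0, -0.02, 0], [0.76, 0, 0, 0, 0], [0.76, 0, 0, 0, 0], [0.76, 0, 0, 0, 0]]}}

```text
time: 15.15
tool_pos: [549.6, -319.2, 77.1]
tcp_rot: [-3.141, -0.001, 1.646]
contact_force: [0.0, 0.4, -1.0]
grip_width: 67.9
finger_force: 0.0
```

```bash
python3 - <<'E'
from seg import *
c,im,d=snap('wrist','w8'); show(blobs(c,im,d,40,56,(360,640,-430,0),200))
plan(550,-317,28,94.26)
E
```

```text
[ 633.4 -170.1] [ 6.  11.6] 49.7 z 47.1 fill 0.6 (441, 7) [65 46 29] 239
[ 535.1 -220.6] [46.1 46.1] 40.5 z 48.8 fill 0.99 (270, 83) [94 96 98] 5671
[ 445.5 -236.8] [46.2 46.8] 89.3 z 48.7 fill 0.79 (131, 100) [133 130 134] 4680
[ 551.2 -316.5] [45.8 46.2] 2.1 z 48.8 fill 0.79 (284, 228) [184 180 186] 3171
[ 440.3 -337.7] [47.3 45.7] 37.5 z 48.6 fill 0.63 (133, 234) [60 60 62] 2607
from [ 549.6 -319.2   77.2] yaw 94.28 turn 0.0002 shift [0.0043 0.0011 0.0983] rows>=1.0 t 15.2
```

Call:
{"name": "step_arm", "arguments": {"deltas": [[0.76, 0.005, 0.003, 0.05, 0], [0.76, 0, 0, 0.035, 0], [0.76, 0, 0, 0.015, 0], [0.76, 0, 0, 0, 0], [0.76, 0, 0, 0, 0], [0.76, 0, 0, 0, 0], [0.56, 0, 0, 0, 0], [0.54, 0, 0, 0, 0]]}}

```text
time: 16.0
tool_pos: [551.5, -317.1, 28.5]
tcp_rot: [3.141, 0.001, 1.646]
contact_force: [-0.4, -0.5, 0.4]
grip_width: 58.4
finger_force: 0.0
```

Call:
{"name": "step_arm", "arguments": {"deltas": [[0.5, 0, 0, 0, 0], [0.5, 0, 0, 0, 0], [0.5, 0, 0, 0, 0], [0.45, 0, 0, 0, 0], [0.45, 0, 0, 0, 0]]}}

```text
time: 16.5
tool_pos: [551.1, -316.9, 28.0]
tcp_rot: [-3.141, 0.0, 1.646]
contact_force: [-2.9, -0.7, 3.1]
grip_width: 45.6
finger_force: 30.0
```

Call:
{"name": "step_arm", "arguments": {"deltas": [[0.45, 0, 0, -0.01, 0], [0.45, 0, 0, -0.03, 0], [0.45, 0, 0, -0.06, 0], [0.45, 0, 0, -0.08, 0], [0.45, 0.03, 0, -0.08, 0], [0.45, 0.06, 0.007, -0.05, 0], [0.45, 0.09, 0.008, -0.014, 0], [0.45, 0.09, 0.008, 0, 0]]}}

```text
time: 17.3
tool_pos: [553.4, -180.7, 192.9]
tcp_rot: [3.137, 0.002, 1.644]
contact_force: [1.1, 0.8, -1.6]
grip_width: 45.8
finger_force: 30.0
```

Call:
{"name": "step_arm", "arguments": {"deltas": [[0.45, 0.095, 0.008, 0, 0], [0.45, 0.095, 0.008, 0, 0], [0.45, 0.095, 0.008, 0, 0], [0.45, 0.095, 0.008, 0, 0], [0.45, 0.095, 0.008, 0, 0], [0.45, 0.095, 0.008, 0, 0], [0.45, 0.095, 0.008, 0, 0], [0.45, 0.08, 0.008, 0, 0]]}}

```text
time: 18.1
tool_pos: [556.4, 195.3, 191.1]
tcp_rot: [3.14, -0.001, 1.647]
contact_force: [0.8, -0.4, -2.2]
grip_width: 45.7
finger_force: 30.0
```

Call:
{"name": "step_arm", "arguments": {"deltas": [[0.45, 0.05, 0.004, 0, 0], [0.45, 0, 0, 0, 0], [0.45, 0, 0, 0.04, 0], [0.45, 0, 0, 0.06, 0], [0.45, 0, 0, 0.06, 0], [0.45, 0, 0, 0.03, 0], [0.45, 0, 0, 0, 0], [0.45, 0, 0, 0, 0]]}}

```text
time: 18.9
tool_pos: [557.5, 217.1, 95.8]
tcp_rot: [3.14, -0.0, 1.645]
contact_force: [0.2, -0.3, -1.8]
grip_width: 45.6
finger_force: 30.0
```

```bash
python3 - <<'E'
from seg import *
o=bot.get_obs(); print(o['contact_force'],o['grip_width'],o['finger_force'])
plan(*rk(47,13),75.5,94.26)
c,im,d=snap('wrist','w9')
for v in (222,232,242): print(world(c,284,v,d[v,284]).round(1))
E
```

```text
[ 0.16989379 -0.29714045 -1.80468227] 45.63842825854635 29.999420642852783
from [557.5 217.1  95.8] yaw 94.25 turn -0.0002 shift [ 0.0024 -0.0009  0.0406] rows>=0.4 t 18.9
[556.9 240.1 109. ]
[557.1 236.6 115.7]
[557.5 231.2 116.9]
```

Call:
{"name": "step_arm", "arguments": {"deltas": [[0.45, 0.0025, -0.001, 0.025, 0], [0.45, 0, 0, 0.012, 0], [0.45, 0, 0, 0.004, 0], [0.45, 0, 0, 0, 0], [0.52, 0, 0, 0, 0], [0.56, 0, 0, 0, 0], [0.64, 0, 0, 0, 0], [0.7, 0, 0, 0, 0]]}}

```text
time: 19.75
tool_pos: [556.3, 218.8, 74.1]
tcp_rot: [-3.142, 0.0, 1.646]
contact_force: [-0.2, -0.9, -0.0]
grip_width: 61.9
finger_force: 0.0
```

Call:
{"name": "step_arm", "arguments": {"deltas": [[0.72, 0, 0, -0.02, 0], [0.76, 0, 0, -0.06, 0], [0.76, 0, 0, -0.09, 0], [0.76, 0, 0, -0.06, 0], [0.76, -0.09, -0.03, 0, 0], [0.76, -0.09, -0.03, 0, 0], [0.76, -0.09, -0.03, 0, 0], [0.76, -0.09, -0.03, 0, 0]]}}

```text
time: 20.55
tool_pos: [509.3, 33.3, 190.2]
tcp_rot: [3.14, 0.0, 1.646]
contact_force: [1.1, -0.6, 0.3]
grip_width: 69.5
finger_force: 0.0
```

Call:
{"name": "step_arm", "arguments": {"deltas": [[0.76, -0.09, -0.03, 0, 0], [0.76, -0.09, -0.03, 0, 0], [0.76, -0.09, -0.03, 0, 0], [0.76, -0.09, -0.03, 0, 0], [0.76, -0.09, -0.03, 0, 0], [0.76, 0, 0, 0, 0], [0.76, 0, 0, 0, 0]]}}

```text
time: 21.25
tool_pos: [451.6, -195.9, 189.8]
tcp_rot: [3.141, 0.0, 1.643]
contact_force: [-0.6, 1.1, -0.2]
grip_width: 69.9
finger_force: 0.0
```

```bash
cat >> seg.py <<'E'
def rack(name='tt'):
    c,im,d=snap('top',name)
    for b in blobs(c,im,d,85,105,(400,650,100,360),60): print('top rack',inv(b['c']).round(1),b['size'],'sq',round((b['ang']-4.26+45)%90-45,1),b['z'])
E
python3 - <<'E'
from seg import *
mat('w10'); rack()
plan(446,-236.5,100,94.26)
E
```

```text
[ 441.3 -110.6] [46. 46.] 40.4 z 48.8 fill 0.99 (278, 112) [85 87 89] 2157
[ 629.6 -148.6] [46.7  9.9] 87.5 z 49.9 fill 0.62 (454, 163) [73 50 31] 535
[ 535.1 -220.3] [45.9 46.7] 40.6 z 48.7 fill 0.96 (354, 219) [82 83 85] 1645
[ 445.5 -236. ] [46.2 46.1] 50.4 z 48.6 fill 0.79 (274, 228) [179 175 180] 1333
[ 443.3 -341.4] [47.  37.2] 35.8 z 48.6 fill 0.64 (266, 314) [56 56 58] 635
rack
top rack [ 48.6 -41.6] [45.9 45. ] sq 3.1 96.3
top rack [47.8 13.3] [47.5 45.7] sq 11.4 96.6
from [ 452.1 -194.3  189.7] yaw 94.32 turn 0.0006 shift [-0.0834 -0.0184  0.1793] rows>=2.0 t 21.35
```

Call:
{"name": "step_arm", "arguments": {"deltas": [[0.7, -0.0828, -0.0187, 0, 0], [0.7, 0, 0, 0.05, 0], [0.7, 0, 0, 0.09, 0], [0.7, 0, 0, 0.09, 0], [0.7, 0, 0, 0.06, 0], [0.7, 0, 0, 0.025, 0], [0.7, 0, 0, 0.008, 0], [0.7, 0, 0, 0, 0]]}}

```text
time: 22.15
tool_pos: [446.2, -236.1, 27.9]
tcp_rot: [-3.141, -0.0, 1.648]
contact_force: [0.2, -0.4, 0.1]
grip_width: 64.2
finger_force: 0.0
```

Call:
{"name": "step_arm", "arguments": {"deltas": [[0.7, 0, 0, 0, 0], [0.7, 0, 0, 0, 0], [0.56, 0, 0, 0, 0], [0.54, 0, 0, 0, 0], [0.5, 0, 0, 0, 0], [0.5, 0, 0, 0, 0], [0.45, 0, 0, 0, 0], [0.45, 0, 0, 0, 0]]}}

```text
time: 22.95
tool_pos: [445.6, -237.2, 28.0]
tcp_rot: [-3.142, 0.0, 1.645]
contact_force: [-1.8, 0.4, 4.3]
grip_width: 45.5
finger_force: 30.0
```

Call:
{"name": "step_arm", "arguments": {"deltas": [[0.45, 0, 0, -0.01, 0], [0.45, 0, 0, -0.03, 0], [0.45, 0, 0, -0.06, 0], [0.45, 0, 0, -0.08, 0], [0.45, 0.03, 0.01, -0.08, 0], [0.45, 0.06, 0.02, -0.05, 0], [0.45, 0.08, 0.025, -0.014, 0], [0.45, 0.09, 0.025, 0, 0]]}}

```text
time: 23.75
tool_pos: [476.9, -104.0, 191.6]
tcp_rot: [3.138, 0.002, 1.644]
contact_force: [0.2, 0.7, -2.0]
grip_width: 45.6
finger_force: 30.0
```

Call:
{"name": "step_arm", "arguments": {"deltas": [[0.45, 0.092, 0.026, 0, 0], [0.45, 0.092, 0.026, 0, 0], [0.45, 0.092, 0.026, 0, 0], [0.45, 0.092, 0.026, 0, 0], [0.45, 0.092, 0.026, 0, 0], [0.45, 0.092, 0.026, 0, 0], [0.45, 0.092, 0.026, 0, 0], [0.45, 0.07, 0.02, 0, 0]]}}

```text
time: 24.55
tool_pos: [549.7, 262.0, 189.6]
tcp_rot: [-3.141, -0.0, 1.647]
contact_force: [0.1, 0.1, -0.9]
grip_width: 45.8
finger_force: 30.0
```

Call:
{"name": "step_arm", "arguments": {"deltas": [[0.45, 0.027, 0.007, 0, 0], [0.45, 0, 0, 0, 0], [0.45, 0, 0, 0.04, 0], [0.45, 0, 0, 0.06, 0], [0.45, 0, 0, 0.06, 0], [0.45, 0, 0, 0.03, 0], [0.45, 0, 0, 0, 0], [0.45, 0, 0, 0, 0]]}}

```text
time: 25.35
tool_pos: [552.8, 271.5, 95.5]
tcp_rot: [3.141, 0.0, 1.644]
contact_force: [0.5, -0.2, -0.7]
grip_width: 45.8
finger_force: 30.0
```

```bash
python3 - <<'E'
from seg import *
o=bot.get_obs(); print(o['contact_force'],o['grip_width'],o['finger_force'])
plan(*rk(47,68),75.5,94.26)
c,im,d=snap('wrist','w11')
for v in (222,232,242): print(world(c,284,v,d[v,284]).round(1))
E
```

```text
[ 0.4642558  -0.22304293 -0.65026015] 45.822568587149625 29.999716579914093
from [552.8 271.5  95.5] yaw 94.2 turn -0.0007 shift [0.0033 0.0004 0.0399] rows>=0.4 t 25.35
[552.2 295.5 111.5]
[552.5 291.2 115.8]
[552.9 285.2 115.7]
```

Call:
{"name": "step_arm", "arguments": {"deltas": [[0.45, 0.0033, 0.0005, 0.025, 0], [0.45, 0, 0, 0.01, 0], [0.45, 0, 0, 0.004, 0], [0.45, 0, 0, 0, 0], [0.52, 0, 0, 0, 0], [0.56, 0, 0, 0, 0], [0.64, 0, 0, 0, 0], [0.7, 0, 0, 0, 0]]}}

```text
time: 26.2
tool_pos: [552.6, 274.5, 75.4]
tcp_rot: [3.141, -0.0, 1.646]
contact_force: [0.5, -0.5, 0.8]
grip_width: 61.7
finger_force: 0.0
```

Call:
{"name": "step_arm", "arguments": {"deltas": [[0.72, 0, 0, -0.02, 0], [0.76, 0, 0, -0.06, 0], [0.76, 0, 0, -0.09, 0], [0.76, 0, 0, -0.06, 0], [0.76, -0.09, -0.015, 0, 0], [0.76, -0.09, -0.015, 0, 0], [0.76, -0.09, -0.015, 0, 0], [0.76, -0.09, -0.015, 0, 0]]}}

```text
time: 27.0
tool_pos: [535.7, 91.2, 191.3]
tcp_rot: [3.14, 0.0, 1.646]
contact_force: [-0.0, -0.1, -1.5]
grip_width: 69.7
finger_force: 0.0
```

Call:
{"name": "step_arm", "arguments": {"deltas": [[0.76, -0.09, -0.02, 0, 0], [0.76, -0.09, -0.02, 0, 0], [0.76, -0.09, -0.02, 0, 0], [0.76, -0.09, -0.02, 0, 0], [0.76, -0.09, -0.02, 0, 0], [0.76, -0.09, -0.02, 0, 0], [0.76, 0, 0, 0, 0], [0.76, 0, 0, 0, 0]]}}

```text
time: 27.8
tool_pos: [496.2, -181.8, 190.8]
tcp_rot: [3.141, -0.0, 1.643]
contact_force: [-0.1, -0.1, 0.1]
grip_width: 69.8
finger_force: 0.0
```

```bash
python3 - <<'E'
from seg import *
mat('w12'); rack()
plan(535.1,-220.3,100,130.5)
plan(535.1,-220.3,100,40.5)
print(bot.get_obs()['joint_positions'])
E
```

```text
[459.5  -1.6] [56.1  3.5] 3.1 z 47.3 fill 0.74 (254, 3) [117  94  62] 416
[ 441.4 -110.7] [46.4 46.3] 40.9 z 48.7 fill 0.99 (234, 123) [85 87 89] 2119
[ 629.5 -147.5] [47.9 13.5] 81.4 z 50.4 fill 0.54 (410, 172) [80 55 34] 415
[ 535.1 -219.8] [46.5 46.2] 40.5 z 48.6 fill 0.98 (313, 229) [83 84 87] 1653
[ 441.6 -338.6] [46.5 42.9] 37.3 z 48.6 fill 0.79 (230, 317) [55 55 57] 903
rack
top rack [ 48.7 -41.7] [46.2 45.7] sq -4.2 96.8
top rack [47.2 13.1] [45.  44.8] sq -2.9 96.6
top rack [47.2 69.6] [44.8 44.8] sq -3.0 96.5
from [ 496.5 -180.1  190.7] yaw 94.32 turn -0.4020 shift [-0.1113  0.0065  0.1814] rows>=4.2 t 27.9
from [ 496.5 -180.1  190.7] yaw 94.32 turn 0.5980 shift [0.0065 0.1113 0.1814] rows>=6.3 t 27.9
[-4.93354244e-01  3.65905061e-01  1.55067873e+00  3.71140716e-04
  1.22477236e+00 -5.68886320e-01]
```

Call:
{"name": "step_arm", "arguments": {"deltas": [[0.76, 0, 0, 0, -0.08], [0.76, 0, 0, 0, -0.08], [0.76, 0, 0, 0, -0.08], [0.76, 0, 0, 0, -0.08], [0.76, 0, 0, 0, -0.082], [0.76, -0.0556, 0.0032, 0, 0], [0.76, -0.0556, 0.0032, 0.05, 0], [0.76, 0, 0, 0.09, 0]]}}

```text
time: 28.7
tool_pos: [539.6, -222.8, 122.8]
tcp_rot: [3.138, 0.01, 2.279]
contact_force: [0.5, 0.3, -1.3]
grip_width: 69.8
finger_force: 0.0
```

Call:
{"name": "step_arm", "arguments": {"deltas": [[0.76, 0, 0, 0.09, 0], [0.76, 0, 0, 0.06, 0], [0.76, 0, 0, 0.025, 0], [0.76, 0, 0, 0.01, 0], [0.76, 0, 0, 0, 0], [0.76, 0, 0, 0, 0], [0.76, 0, 0, 0, 0], [0.56, 0, 0, 0, 0]]}}

```text
time: 29.5
tool_pos: [535.5, -221.6, 29.0]
tcp_rot: [3.141, 0.002, 2.277]
contact_force: [-0.1, -0.8, 0.6]
grip_width: 65.4
finger_force: 0.0
```

Call:
{"name": "step_arm", "arguments": {"deltas": [[0.54, 0, 0, 0, 0], [0.5, 0, 0, 0, 0], [0.5, 0, 0, 0, 0], [0.45, 0, 0, 0, 0], [0.45, 0, 0, 0, 0], [0.45, 0, 0, 0, 0]]}}

```text
time: 30.1
tool_pos: [534.8, -221.4, 27.9]
tcp_rot: [-3.141, 0.0, 2.277]
contact_force: [-1.3, -0.4, 2.5]
grip_width: 45.3
finger_force: 30.0
```

Call:
{"name": "step_arm", "arguments": {"deltas": [[0.45, 0, 0, -0.01, 0], [0.45, 0, 0, -0.03, 0], [0.45, 0, 0, -0.06, 0], [0.45, 0, 0, -0.08, 0.08], [0.45, 0, 0, -0.08, 0.08], [0.45, 0, 0, -0.05, 0.08], [0.45, 0, 0, -0.014, 0.08], [0.45, 0, 0, 0, 0.082]]}}

```text
time: 30.9
tool_pos: [535.6, -221.4, 191.8]
tcp_rot: [3.139, 0.002, 1.641]
contact_force: [-0.1, -0.5, -1.5]
grip_width: 45.7
finger_force: 30.0
```

Call:
{"name": "step_arm", "arguments": {"deltas": [[0.45, 0.05, -0.005, 0, 0], [0.45, 0.095, -0.01, 0, 0], [0.45, 0.095, -0.01, 0, 0], [0.45, 0.095, -0.01, 0, 0], [0.45, 0.095, -0.01, 0, 0], [0.45, 0.095, -0.01, 0, 0], [0.45, 0.095, -0.01, 0, 0], [0.45, 0.09, -0.008, 0, 0]]}}

```text
time: 31.7
tool_pos: [471.0, 132.2, 189.9]
tcp_rot: [3.142, -0.0, 1.646]
contact_force: [1.0, -0.6, -1.7]
grip_width: 45.2
finger_force: 30.0
```

Call:
{"name": "step_arm", "arguments": {"deltas": [[0.45, 0.054, -0.0055, 0, 0], [0.45, 0, 0, 0, 0], [0.45, 0, 0, 0.04, 0], [0.45, 0, 0, 0.06, 0], [0.45, 0, 0, 0.06, 0], [0.45, 0, 0, 0.03, 0], [0.45, 0, 0, 0, 0], [0.45, 0, 0, 0, 0]]}}

```text
time: 32.5
tool_pos: [467.6, 156.3, 95.2]
tcp_rot: [3.141, 0.0, 1.645]
contact_force: [1.1, -0.4, -1.4]
grip_width: 45.5
finger_force: 30.0
```

```bash
cat >> seg.py <<'E'
def held(rx,ry,z=75.5):
    o=bot.get_obs(); print(o['contact_force'].round(1),o['grip_width'],o['finger_force'])
    plan(*rk(rx,ry),z,94.26)
    c,im,d=snap('wrist','wh')
    for v in (222,232,242): print(world(c,284,v,d[v,284]).round(1))
E
python3 - <<'E'
from seg import *
held(-47,-42)
E
```

```text
[ 1.1 -0.4 -1.4] 45.53887802226446 29.999591410160065
from [467.6 156.3  95.2] yaw 94.25 turn -0.0001 shift [ 0.0004 -0.0007  0.0394] rows>=0.4 t 32.5
[467.  180.3 111.5]
[467.3 176.2 116.3]
[467.7 170.4 116.3]
```

Call:
{"name": "step_arm", "arguments": {"deltas": [[0.45, 0.0, -0.001, 0.025, 0], [0.45, 0, 0, 0.01, 0], [0.45, 0, 0, 0.004, 0], [0.45, 0, 0, 0, 0], [0.52, 0, 0, 0, 0], [0.56, 0, 0, 0, 0], [0.64, 0, 0, 0, 0], [0.7, 0, 0, 0, 0]]}}

```text
time: 33.35
tool_pos: [466.9, 156.7, 75.6]
tcp_rot: [3.141, 0.0, 1.646]
contact_force: [0.5, 0.2, -0.1]
grip_width: 61.8
finger_force: 0.0
```

Call:
{"name": "step_arm", "arguments": {"deltas": [[0.72, 0, 0, -0.02, 0], [0.76, 0, 0, -0.06, 0], [0.76, 0, 0, -0.09, 0], [0.76, 0, 0, -0.06, 0], [0.76, -0.09, -0.01, 0, -0.08], [0.76, -0.09, 0.02, 0, -0.08], [0.76, -0.09, 0.04, 0, -0.08], [0.76, -0.08, 0.06, 0, -0.08]]}}

```text
time: 34.15
tool_pos: [561.9, 7.8, 192.0]
tcp_rot: [3.141, 0.001, 2.152]
contact_force: [0.2, 1.1, 0.3]
grip_width: 69.7
finger_force: 0.0
```

Call:
{"name": "step_arm", "arguments": {"deltas": [[0.76, -0.07, 0.06, 0, -0.08], [0.76, -0.06, 0.06, 0, 0], [0.76, 0, 0, 0, 0], [0.76, 0, 0, 0, 0], [0.76, 0, 0, 0, 0]]}}

```text
time: 34.65
tool_pos: [647.2, -5.8, 190.8]
tcp_rot: [-3.141, -0.0, 2.274]
contact_force: [-0.8, -0.7, 0.1]
grip_width: 69.7
finger_force: 0.0
```

```bash
python3 - <<'E'
from seg import *
mat('w13'); rack()
plan(441.4,-110.7,28,130.5)
E
```

```text
[ 441.1 -110.5] [48.  46.2] 40.3 z 48.5 fill 0.98 (68, 144) [48 48 49] 2231
rack
[ 59.  -57.9] [34.   7.9] 37.8 95.3 0.69
top rack [47.2 13. ] [46.7 44. ] sq 39.5 96.3
top rack [ 47.9 -32.5] [42.4 27.2] sq -3.3 96.6
top rack [47.6 69.5] [44.6 45.4] sq -6.8 96.3
from [647.3  -5.8 191.3] yaw 130.31 turn -0.0022 shift [ 0.1079 -0.4494  0.3267] rows>=5.7 t 34.75
```

Call:
{"name": "step_arm", "arguments": {"deltas": [[0.76, 0.0216, -0.0899, 0, -0.002], [0.76, 0.0216, -0.0899, 0, 0], [0.76, 0.0216, -0.0899, 0, 0], [0.76, 0.0216, -0.0899, 0, 0], [0.76, 0.0216, -0.0899, 0, 0], [0.76, 0, 0, 0.05, 0], [0.76, 0, 0, 0.09, 0], [0.76, 0, 0, 0.05, 0]]}}

```text
time: 35.55
tool_pos: [440.3, -110.3, 94.4]
tcp_rot: [-3.141, -0.0, 2.276]
contact_force: [-0.1, 0.3, 0.4]
grip_width: 69.7
finger_force: 0.0
```

Call:
{"name": "step_arm", "arguments": {"deltas": [[0.76, 0, 0, 0, 0], [0.76, 0, 0, 0, 0]]}}

```text
time: 35.75
tool_pos: [442.1, -110.8, 96.4]
tcp_rot: [3.141, 0.001, 2.277]
contact_force: [-0.3, -0.1, 0.3]
grip_width: 69.8
finger_force: 0.0
```

```bash
python3 - <<'E'
from seg import *
mat('w14'); rack()
plan(441.3,-110.6,28,130.4)
E
```

```text
[461.3  -2.3] [62.1  4.6] 0.2 z 48.4 fill 0.57 (392, 124) [136 109  71] 593
[ 440.9 -110.7] [46.  46.5] 40.6 z 48.7 fill 0.99 (280, 220) [83 84 87] 3400
rack
top rack [ 48.4 -41.3] [46.1 46.2] sq -16.9 96.6
top rack [47.1 13. ] [45.8 45.9] sq -21.9 96.4
top rack [47.6 69.3] [44.8 44.8] sq -6.1 96.4
top rack [-45.8 -40.5] [47.5 47.2] sq 0.0 96.7
from [ 443.1 -111.1   97.1] yaw 130.48 turn 0.0009 shift [ 0.0032 -0.002   0.1383] rows>=1.4 t 35.85
```

Tin 1 is placed at (-46, -41) and square. Next I'll grasp tin 2.

Call:
{"name": "step_arm", "arguments": {"deltas": [[0.76, 0.003, -0.002, 0.06, 0], [0.76, 0, 0, 0.05, 0], [0.76, 0, 0, 0.02, 0], [0.76, 0, 0, 0.008, 0], [0.76, 0, 0, 0, 0], [0.76, 0, 0, 0, 0], [0.76, 0, 0, 0, 0], [0.56, 0, 0, 0, 0]]}}

```text
time: 36.65
tool_pos: [440.7, -110.6, 27.0]
tcp_rot: [3.141, 0.001, 2.277]
contact_force: [0.7, 0.4, -0.2]
grip_width: 65.3
finger_force: 0.0
```

Call:
{"name": "step_arm", "arguments": {"deltas": [[0.54, 0, 0, 0, 0], [0.5, 0, 0, 0, 0], [0.5, 0, 0, 0, 0], [0.45, 0, 0, 0, 0], [0.45, 0, 0, 0, 0], [0.45, 0, 0, 0, 0]]}}

```text
time: 37.25
tool_pos: [440.2, -110.4, 26.3]
tcp_rot: [-3.141, -0.0, 2.277]
contact_force: [-2.1, -0.3, 2.9]
grip_width: 44.9
finger_force: 30.0
```

Call:
{"name": "step_arm", "arguments": {"deltas": [[0.45, 0, 0, -0.01, 0], [0.45, 0, 0, -0.03, 0], [0.45, 0, 0, -0.06, 0], [0.45, 0, 0, -0.08, 0.08], [0.45, 0, 0, -0.08, 0.08], [0.45, 0, 0, -0.05, 0.08], [0.45, 0, 0, -0.018, 0.08], [0.45, 0, 0, 0, 0.082]]}}

```text
time: 38.05
tool_pos: [441.1, -110.5, 192.3]
tcp_rot: [3.138, 0.002, 1.64]
contact_force: [0.2, -1.0, -1.4]
grip_width: 45.6
finger_force: 30.0
```

Call:
{"name": "step_arm", "arguments": {"deltas": [[0.45, 0.05, 0.007, 0, 0], [0.45, 0.085, 0.0125, 0, 0], [0.45, 0.085, 0.0125, 0, 0], [0.45, 0.085, 0.0125, 0, 0], [0.45, 0.085, 0.0125, 0, 0], [0.45, 0.085, 0.0125, 0, 0], [0.45, 0.085, 0.0125, 0, 0], [0.45, 0.06, 0.009, 0, 0]]}}

```text
time: 38.85
tool_pos: [462.0, 204.9, 190.3]
tcp_rot: [-3.141, -0.001, 1.647]
contact_force: [0.2, 0.2, -2.5]
grip_width: 45.5
finger_force: 30.0
```

Call:
{"name": "step_arm", "arguments": {"deltas": [[0.45, 0.021, 0.003, 0, 0], [0.45, 0, 0, 0, 0], [0.45, 0, 0, 0.04, 0], [0.45, 0, 0, 0.06, 0], [0.45, 0, 0, 0.06, 0], [0.45, 0, 0, 0.03, 0], [0.45, 0, 0, 0, 0], [0.45, 0, 0, 0, 0]]}}

```text
time: 39.65
tool_pos: [463.7, 211.7, 95.8]
tcp_rot: [3.141, 0.0, 1.644]
contact_force: [0.3, 0.3, -1.9]
grip_width: 45.6
finger_force: 30.0
```

```bash
python3 - <<'E'
from seg import *
held(-47,14.5)
E
```

```text
[ 0.3  0.3 -1.9] 45.61854130149366 29.99941796064377
from [463.7 211.7  95.8] yaw 94.21 turn -0.0006 shift [ 0.0022 -0.001   0.0406] rows>=0.4 t 39.65
[463.1 234.8 109.2]
[463.3 231.9 117.3]
[463.7 226.2 117.8]
```

Call:
{"name": "step_arm", "arguments": {"deltas": [[0.45, 0.002, -0.001, 0.025, 0], [0.45, 0, 0, 0.012, 0], [0.45, 0, 0, 0.004, 0], [0.45, 0, 0, 0, 0], [0.52, 0, 0, 0, 0], [0.56, 0, 0, 0, 0], [0.64, 0, 0, 0, 0], [0.7, 0, 0, 0, 0]]}}

```text
time: 40.5
tool_pos: [462.9, 213.8, 75.1]
tcp_rot: [3.141, -0.0, 1.646]
contact_force: [-0.8, -0.5, -0.5]
grip_width: 61.8
finger_force: 0.0
```

Call:
{"name": "step_arm", "arguments": {"deltas": [[0.72, 0, 0, -0.02, 0], [0.76, 0, 0, -0.06, 0], [0.76, 0, 0, -0.09, 0], [0.76, 0, 0, -0.06, 0], [0.76, -0.095, -0.01, 0, 0], [0.76, -0.095, -0.01, 0, 0], [0.76, -0.095, -0.01, 0, 0], [0.76, -0.095, -0.01, 0, 0]]}}

```text
time: 41.3
tool_pos: [456.7, 21.2, 190.8]
tcp_rot: [3.14, 0.0, 1.646]
contact_force: [0.2, -0.2, 1.5]
grip_width: 70.0
finger_force: 0.0
```

Call:
{"name": "step_arm", "arguments": {"deltas": [[0.76, -0.095, -0.01, 0, 0], [0.76, -0.095, -0.01, 0, 0], [0.76, -0.095, -0.01, 0, 0], [0.76, -0.095, -0.01, 0, 0], [0.76, -0.095, -0.01, 0, 0], [0.76, -0.095, -0.01, 0, 0], [0.76, -0.06, -0.01, 0, 0], [0.76, 0, 0, 0, -0.08]]}}

```text
time: 42.1
tool_pos: [445.0, -298.1, 190.3]
tcp_rot: [3.141, 0.002, 1.769]
contact_force: [-0.5, 0.3, 1.1]
grip_width: 69.5
finger_force: 0.0
```

Call:
{"name": "step_arm", "arguments": {"deltas": [[0.76, 0, 0, 0, -0.08], [0.76, 0, 0, 0, -0.08], [0.76, 0, 0, 0, -0.08], [0.76, 0, 0, 0, -0.05], [0.76, 0, 0, 0, 0], [0.76, 0, 0, 0, 0]]}}

```text
time: 42.7
tool_pos: [445.6, -294.0, 190.3]
tcp_rot: [3.141, 0.001, 2.225]
contact_force: [0.5, -0.3, -0.4]
grip_width: 69.7
finger_force: 0.0
```

```bash
python3 - <<'E'
from seg import *
mat('w15'); rack()
plan(440.4,-337.5,28,128)
E
```

```text
[ 630.1 -149.6] [ 8.  46.6] 12.4 z 50.0 fill 0.78 (498, 192) [78 56 36] 657
[ 439.7 -337.7] [46.2 46.7] 37.8 z 48.7 fill 0.99 (254, 220) [75 76 78] 1695
rack
top rack [ 48.8 -42. ] [44.6 47.4] sq -37.9 96.5
top rack [47.3 13.3] [46.4 46.3] sq -22.3 96.7
top rack [46.9 68.5] [45.3 45.8] sq -5.8 96.3
top rack [-45.5 -40.1] [46.3 46.7] sq 0.2 96.2
top rack [-45.4  15.1] [46.  48.7] sq 0.6 96.4
from [ 445.6 -294.   190.1] yaw 127.49 turn -0.0057 shift [-0.0623 -0.0617  0.3242] rows>=3.4 t 42.8
```

Call:
{"name": "step_arm", "arguments": {"deltas": [[0.76, -0.0618, -0.0629, 0, -0.003], [0.76, 0, 0, 0.05, 0], [0.76, 0, 0, 0.09, 0], [0.76, 0, 0, 0.09, 0], [0.76, 0, 0, 0.06, 0], [0.76, 0, 0, 0.025, 0], [0.76, 0, 0, 0.008, 0], [0.76, 0, 0, 0, 0]]}}

```text
time: 43.6
tool_pos: [440.0, -338.1, 29.1]
tcp_rot: [3.142, 0.001, 2.231]
contact_force: [0.5, -0.2, 0.3]
grip_width: 70.1
finger_force: 0.0
```

Call:
{"name": "step_arm", "arguments": {"deltas": [[0.76, 0, 0, 0, 0], [0.76, 0, 0, 0, 0], [0.56, 0, 0, 0, 0], [0.54, 0, 0, 0, 0], [0.5, 0, 0, 0, 0], [0.5, 0, 0, 0, 0], [0.45, 0, 0, 0, 0], [0.45, 0, 0, 0, 0]]}}

```text
time: 44.4
tool_pos: [439.4, -337.8, 28.5]
tcp_rot: [-3.141, 0.0, 2.231]
contact_force: [-0.9, -0.6, 2.4]
grip_width: 45.1
finger_force: 30.0
```

Call:
{"name": "step_arm", "arguments": {"deltas": [[0.45, 0, 0, -0.01, 0], [0.45, 0, 0, -0.03, 0], [0.45, 0, 0, -0.06, 0], [0.45, 0, 0, -0.08, 0.075], [0.45, 0, 0, -0.08, 0.075], [0.45, 0, 0, -0.05, 0.075], [0.45, 0, 0, -0.013, 0.075], [0.45, 0, 0, 0, 0.073]]}}

```text
time: 45.2
tool_pos: [440.0, -337.9, 191.7]
tcp_rot: [3.139, 0.002, 1.641]
contact_force: [-0.1, 1.1, -1.8]
grip_width: 45.6
finger_force: 30.0
```

Call:
{"name": "step_arm", "arguments": {"deltas": [[0.45, 0.05, 0.005, 0, 0], [0.45, 0.095, 0.01, 0, 0], [0.45, 0.095, 0.01, 0, 0], [0.45, 0.095, 0.01, 0, 0], [0.45, 0.095, 0.01, 0, 0], [0.45, 0.095, 0.01, 0, 0], [0.45, 0.095, 0.01, 0, 0], [0.45, 0.095, 0.01, 0, 0]]}}

```text
time: 46.0
tool_pos: [449.7, 23.7, 190.0]
tcp_rot: [3.141, -0.0, 1.645]
contact_force: [0.9, -0.4, -1.1]
grip_width: 45.4
finger_force: 30.0
```

Call:
{"name": "step_arm", "arguments": {"deltas": [[0.45, 0.095, 0.01, 0, 0], [0.45, 0.095, 0.01, 0, 0], [0.45, 0.095, 0.01, 0, 0], [0.45, 0.095, 0.012, 0, 0], [0.45, 0.08, 0.009, 0, 0], [0.45, 0.031, 0.004, 0, 0], [0.45, 0, 0, 0, 0], [0.45, 0, 0, 0, 0]]}}

```text
time: 46.8
tool_pos: [458.9, 267.8, 189.5]
tcp_rot: [-3.141, 0.001, 1.646]
contact_force: [0.2, 0.9, -1.5]
grip_width: 45.5
finger_force: 30.0
```

Call:
{"name": "step_arm", "arguments": {"deltas": [[0.45, 0, 0, 0.04, 0], [0.45, 0, 0, 0.06, 0], [0.45, 0, 0, 0.06, 0], [0.45, 0, 0, 0.03, 0], [0.45, 0, 0, 0, 0], [0.45, 0, 0, 0, 0]]}}

```text
time: 47.4
tool_pos: [459.8, 267.4, 95.4]
tcp_rot: [3.141, 0.0, 1.644]
contact_force: [0.9, 0.1, -1.0]
grip_width: 45.5
finger_force: 30.0
```

```bash
python3 - <<'E'
from seg import *
held(-46.5,70.5)
E
```

```text
[ 0.9  0.1 -1. ] 45.45056792637084 29.99966472387314
from [459.8 267.4  95.4] yaw 94.19 turn -0.0008 shift [ 0.0025 -0.0006  0.0397] rows>=0.4 t 47.4
[459.3 290.6 108.9]
[459.5 286.9 115. ]
[460.  281.  115.2]
```

Call:
{"name": "step_arm", "arguments": {"deltas": [[0.45, 0.0025, -0.0005, 0.025, 0], [0.45, 0, 0, 0.01, 0], [0.45, 0, 0, 0.004, 0], [0.45, 0, 0, 0, 0], [0.52, 0, 0, 0, 0], [0.56, 0, 0, 0, 0], [0.64, 0, 0, 0, 0], [0.7, 0, 0, 0, 0]]}}

```text
time: 48.25
tool_pos: [459.0, 269.8, 75.3]
tcp_rot: [3.141, 0.0, 1.646]
contact_force: [0.1, -0.0, 0.5]
grip_width: 61.7
finger_force: 0.0
```

Call:
{"name": "step_arm", "arguments": {"deltas": [[0.72, 0, 0, -0.02, 0], [0.76, 0, 0, -0.06, 0], [0.76, 0, 0, -0.09, 0], [0.76, 0, 0, -0.06, 0], [0.76, -0.02, 0.08, 0, 0], [0.76, 0, 0, 0, 0], [0.76, 0, 0, 0, 0], [0.76, 0, 0, 0, 0]]}}

```text
time: 49.05
tool_pos: [498.7, 262.7, 190.0]
tcp_rot: [-3.14, 0.0, 1.646]
contact_force: [0.2, 0.2, -1.3]
grip_width: 69.9
finger_force: 0.0
```

```bash
python3 - <<'E'
from seg import *
rack()
c,im,d=snap('wrist','w16'); print(bot.get_obs()['tool_pos'])
show(blobs(c,im,d,126,137,(400,600,280,420),50))
q=c[3]@np.array([499.5,347,132.])+c[4]; u,v=int(c[0]*q[0]/q[2]+c[1]),int(c[0]*q[1]/q[2]+c[2]); print(u,v)
z=im[max(0,v-60):v+60,u-80:u+80]; print('crop origin',u-80,max(0,v-60),z.shape)
cv2.imwrite('pics/m16.png',cv2.resize(z,None,fx=5,fy=5,interpolation=cv2.INTER_CUBIC)[:,:,::-1])
E
```

```text
top rack [ 48.  -41.9] [45.2 45.8] sq 19.0 96.5
top rack [47.1 13.4] [45.1 45.9] sq -12.4 96.4
top rack [47.  65.7] [44.8 37.1] sq 4.9 96.4
top rack [-45.8 -41.2] [46.4 47.8] sq -0.2 96.3
top rack [-45.7  15. ] [46.7 46.9] sq 0.8 96.7
top rack [-45.9  65. ] [46.5 33.6] sq -0.6 96.1
[498.69592764 262.87751504 190.10712921]
[499.7 353.4] [46.1 59.8] 4.3 z 131.8 fill 0.99 (293, 100) [182 178 184] 5180
292 112
crop origin 212 52 (120, 160, 3)
```

View pics/m16.png

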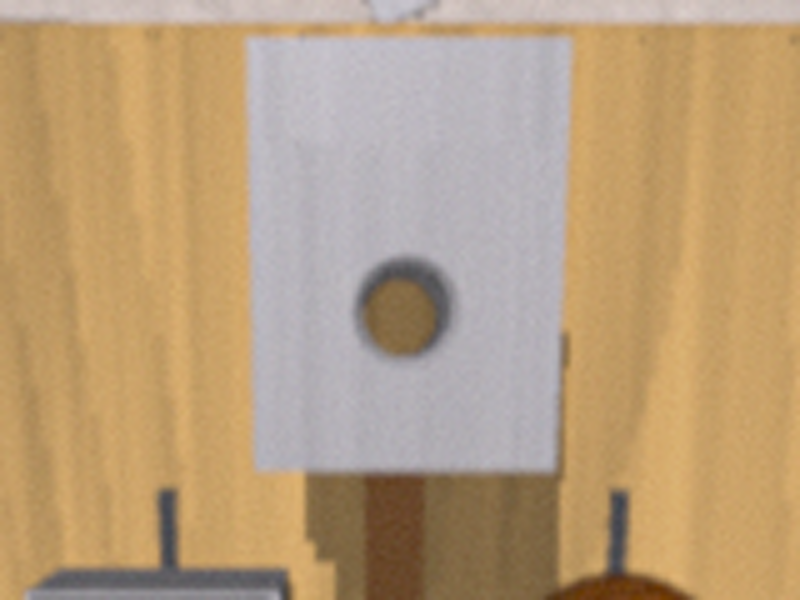

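All six stand in their rows. The fork hole's centre is at crop (404,308), which is pixel (292.8,113.6). I'll compute its position and move over to view the bar knob.

Call:
{"name": "step_arm", "arguments": {"deltas": [[0.76, 0, 0, -0.01, 0.09], [0.76, 0, 0, -0.01, 0.09], [0.76, 0, 0, 0, 0.09], [0.76, 0, 0, 0, 0.09], [0.76, 0, 0, 0, 0.09], [0.76, 0, 0, 0, 0.09], [0.76, 0, 0, 0, 0.09], [0.6, 0, 0, 0, 0.09]]}}

```text
time: 49.95
tool_pos: [498.8, 263.0, 200.2]
tcp_rot: [-3.142, 0.001, 0.509]
contact_force: [-0.1, 0.2, -0.1]
grip_width: 65.5
finger_force: 0.0
```

Call:
{"name": "step_arm", "arguments": {"deltas": [[0.6, 0, 0, 0, 0.09], [0.6, 0, 0, 0, 0.09], [0.6, 0, 0, 0, 0.073], [0.6, 0.031, 0.091, 0, 0], [0.6, 0.031, 0.091, 0, 0], [0.6, 0.031, 0.091, 0, 0], [0.6, 0.031, 0.091, 0, 0], [0.6, 0.027, 0.085, 0, 0]]}}

```text
time: 50.75
tool_pos: [601.0, 47.1, 200.3]
tcp_rot: [3.142, 0.0, 0.118]
contact_force: [1.0, 0.3, -0.6]
grip_width: 55.5
finger_force: 0.0
```

Call:
{"name": "step_arm", "arguments": {"deltas": [[0.35, 0, 0, 0, 0], [0.35, 0, 0, 0, 0], [0.35, 0, 0, 0, 0]]}}

```text
time: 51.05
tool_pos: [600.1, 49.9, 200.2]
tcp_rot: [-3.141, 0.001, 0.118]
contact_force: [-0.6, 0.1, -0.0]
grip_width: 35.7
finger_force: 0.0
```

```bash
python3 - <<'E'
from seg import *
c0,_,_=load('w16'); print('fork hole',onz(c0,292.8,113.6,132).round(1),'expected',rk(0,145).round(1))
# order test: rows of the earlier turn+shift moves
def sim(first):
    p=np.array([466.9,156.7]);y=94.3
    for sx,sy,t in [(-.09,-.01,-.08),(-.09,.02,-.08),(-.09,.04,-.08),(-.08,.06,-.08),(-.07,.06,-.08),(-.06,.06,0)]:
        if first:y-=t*90
        a=np.radians(y); p=p+500*(sx*np.array([np.cos(a),np.sin(a)])+sy*np.array([np.sin(a),-np.cos(a)]))
        if not first:y-=t*90
    return p
print('turn first',sim(1),'shift first',sim(0),'real 647.3 -5.8')
rack()
c,im,d=snap('wrist','w17')
print('knob');show(blobs(c,im,d,125,155,(600,720,0,110),15))
print('bar');show(blobs(c,im,d,110,121,(480,900,-20,150),15))
v,u=np.mgrid[0:420,0:560]; P=world(c,u,v,d); m=(P[...,2]>143)&(P[...,2]<153)&(P[...,0]>600)&(P[...,0]<720)&(P[...,1]>0)&(P[...,1]<110)&(d>0)
print('knob top',m.sum(),P[m].mean(0),P[m].min(0),P[m].max(0))
plan(672,54.8,190,6.7)
cv2.imwrite('pics/m17.png',cv2.resize(im[:280],(800,400))[:,:,::-1])
E
```

```text
fork hole [500.1 346.4 132. ] expected [500.2 346.4]
turn first [667.29593232  12.55240725] shift first [648.41838958  -6.15506996] real 647.3 -5.8
top rack [47.5 69.2] [46.  45.3] sq 2.0 96.5
top rack [-64.6  99.6] [45.9 48.1] sq -0.4 96.5
knob
[672.1  54.3] [17.2 16.3] 6.6 z 147.7 fill 0.81 (291, 128) [59 58 59] 456
bar
[648.4  51.5] [234.6  70.4] 6.6 z 115.8 fill 0.98 (289, 129) [213 211 211] 21819
knob top 460 [672.50899344  54.32604102 147.60312978] [663.54395332  45.48672212 144.75596847] [680.86448487  63.08560024 149.5510981 ]
from [600.2  50.3 200.5] yaw 6.83 turn 0.0015 shift [0.1437 0.0077 0.0209] rows>=1.5 t 51.15
```

View pics/m17.png

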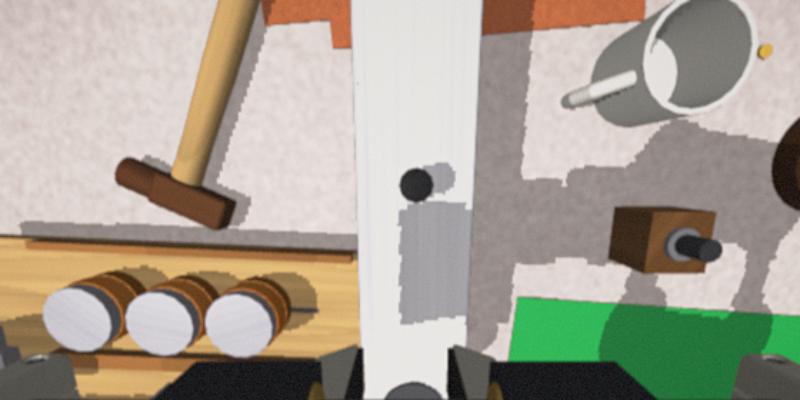

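Tin 3 has been knocked aside to rack (-65, 100); the knob is at (672.3, 54.3). I'll put the tin back before closing the bar, gripping it along the rack's y so that the hand's body clears the fork.

Call:
{"name": "step_arm", "arguments": {"deltas": [[0.66, 0, 0, 0, 0.0285], [0.66, -0.0421, -0.0735, 0, 0], [0.66, -0.0421, -0.0735, 0, 0], [0.66, -0.0421, -0.0735, 0, 0], [0.66, -0.0421, -0.0735, 0, 0], [0.66, -0.0421, -0.0735, 0, 0], [0.66, -0.0421, -0.0735, 0, 0], [0.66, -0.0421, -0.0735, 0, 0]]}}

```text
time: 51.95
tool_pos: [433.1, 296.7, 200.7]
tcp_rot: [-3.141, -0.001, 0.074]
contact_force: [0.4, -0.4, 0.5]
grip_width: 60.6
finger_force: 0.0
```

Call:
{"name": "step_arm", "arguments": {"deltas": [[0.66, 0, 0, 0.06, 0], [0.66, 0, 0, 0.06, 0], [0.66, 0, 0, 0, 0], [0.66, 0, 0, 0, 0]]}}

```text
time: 52.35
tool_pos: [434.8, 295.1, 140.9]
tcp_rot: [3.141, 0.0, 0.074]
contact_force: [-0.3, 0.2, 0.5]
grip_width: 60.9
finger_force: 0.0
```

```bash
python3 - <<'E'
from seg import *
c,im,d=snap('wrist','w18')
for b in blobs(c,im,d,88,103,(380,650,100,380),100): print(inv(b['c']).round(1),b['size'],'sq',round((b['ang']-4.26+45)%90-45,1),b['z'])
print('fork edge');show(blobs(c,im,d,127,137,(400,600,280,420),50))
print('tcp rack',inv(bot.get_obs()['tool_pos']))
plan(*rk(-69.6,99.6),75.5,4.26)
E
```

```text
[ 48.3 -41.6] [46.3 47. ] sq 28.6 95.7
[47.8 69.7] [46.1 46.1] sq -33.7 95.8
[47.1 13.3] [46.5 46.4] sq -17.7 95.7
[ -0.9 151.6] [13.3  8.3] sq 10.1 101.1
[-13.  122.6] [19.2  2.1] sq -0.4 101.3
[-45.6  15.1] [46.1 46.8] sq -0.2 95.7
[-45.7 -40.5] [45.8 47.7] sq -0.1 95.6
[-64.1  99.5] [46.3 46. ] sq 0.4 95.7
fork edge
[499.8 353.1] [46.  60.7] 4.4 z 131.8 fill 1.0 (195, 133) [210 207 211] 7763
tcp rack [-68.28104076  98.70931017]
from [435.6 295.2 141.6] yaw 4.19 turn -0.0008 shift [-0.0026 -0.0018  0.1323] rows>=1.3 t 52.4
```

Call:
{"name": "step_arm", "arguments": {"deltas": [[0.66, -0.002, -0.0016, 0.04, 0], [0.66, 0, 0, 0.05, 0], [0.66, 0, 0, 0.03, 0], [0.66, 0, 0, 0.012, 0], [0.66, 0, 0, 0, 0], [0.66, 0, 0, 0, 0], [0.56, 0, 0, 0, 0], [0.54, 0, 0, 0, 0]]}}

```text
time: 53.2
tool_pos: [434.7, 295.5, 75.2]
tcp_rot: [-3.141, -0.002, 0.072]
contact_force: [-0.9, -0.2, 1.0]
grip_width: 50.8
finger_force: 0.0
```

Call:
{"name": "step_arm", "arguments": {"deltas": [[0.54, 0, 0, 0, 0], [0.5, 0, 0, 0, 0], [0.5, 0, 0, 0, 0], [0.45, 0, 0, 0, 0], [0.45, 0, 0, 0, 0], [0.45, 0, 0, 0, 0]]}}

```text
time: 53.8
tool_pos: [434.1, 295.1, 74.4]
tcp_rot: [3.141, 0.0, 0.072]
contact_force: [-0.0, -2.4, 3.1]
grip_width: 45.2
finger_force: 30.0
```

Call:
{"name": "step_arm", "arguments": {"deltas": [[0.45, 0, 0, -0.01, 0], [0.45, 0, 0, -0.03, 0], [0.45, 0, 0, -0.06, 0], [0.45, 0, 0, -0.05, -0.091], [0.45, 0, 0, 0, -0.091], [0.45, 0, 0, 0, -0.091], [0.45, 0, 0, 0, -0.091], [0.45, 0, 0, 0, -0.091]]}}

```text
time: 54.6
tool_pos: [433.9, 295.4, 149.3]
tcp_rot: [-3.141, 0.0, 0.793]
contact_force: [-0.1, 0.5, -0.9]
grip_width: 45.6
finger_force: 30.0
```

Call:
{"name": "step_arm", "arguments": {"deltas": [[0.45, 0, 0, 0, -0.091], [0.45, 0, 0, 0, -0.091], [0.45, 0, 0, 0, -0.091], [0.45, 0, 0, 0, -0.091], [0.45, 0, 0, 0, -0.091], [0.45, 0, 0, 0, -0.091], [0.45, -0.0678, 0.0466, 0, 0], [0.45, 0, 0, 0, 0]]}}

```text
time: 55.4
tool_pos: [462.0, 261.0, 149.3]
tcp_rot: [3.14, 0.001, 1.643]
contact_force: [0.6, -0.0, -2.1]
grip_width: 45.4
finger_force: 30.0
```

Call:
{"name": "step_arm", "arguments": {"deltas": [[0.45, 0, 0, 0.05, 0], [0.45, 0, 0, 0.05, 0], [0.45, 0, 0, 0.01, 0], [0.45, 0, 0, 0, 0], [0.45, 0, 0, 0, 0]]}}

```text
time: 55.9
tool_pos: [460.4, 263.7, 95.3]
tcp_rot: [3.14, -0.0, 1.645]
contact_force: [0.4, 0.9, -0.9]
grip_width: 45.4
finger_force: 30.0
```

```bash
python3 - <<'E'
from seg import *
held(-46.5,64.8,75)
c,im,d=load('wh')
for b in blobs(c,im,d,102,130,(380,520,180,320),100): print(inv(b['c']).round(1),b['size'],'sq',round((b['ang']-4.26+45)%90-45,1),b['z'])
print(inv(bot.get_obs()['tool_pos']))
E
```

```text
[ 0.4  0.9 -0.9] 45.40134403535096 29.99636471271515
from [460.4 263.7  95.3] yaw 94.24 turn -0.0002 shift [-0.0013 -0.0013  0.0406] rows>=0.4 t 55.9
[459.6 289.5 116.9]
[460.1 284.  117.3]
[460.5 278.1 117.3]
[-45.1  76.1] [78.4 38.5] sq 0.3 116.7
[-45.68781167  65.44070986]
```

Call:
{"name": "step_arm", "arguments": {"deltas": [[0.45, -0.001, -0.001, 0.025, 0], [0.45, 0, 0, 0.012, 0], [0.45, 0, 0, 0.004, 0], [0.45, 0, 0, 0, 0], [0.52, 0, 0, 0, 0], [0.56, 0, 0, 0, 0], [0.64, 0, 0, 0, 0], [0.7, 0, 0, 0, 0]]}}

```text
time: 56.75
tool_pos: [459.6, 262.7, 73.9]
tcp_rot: [3.141, -0.0, 1.645]
contact_force: [-0.1, 0.1, -0.2]
grip_width: 61.8
finger_force: 0.0
```

Call:
{"name": "step_arm", "arguments": {"deltas": [[0.7, 0, 0, -0.02, 0], [0.7, 0, 0, -0.06, 0], [0.7, 0, 0, -0.09, 0], [0.7, 0, 0, -0.08, 0.09], [0.7, 0, 0, 0, 0.09], [0.7, 0, 0, 0, 0.09], [0.6, 0, 0, 0, 0.09], [0.5, 0, 0, 0, 0.09]]}}

```text
time: 57.55
tool_pos: [459.4, 262.7, 199.7]
tcp_rot: [3.141, -0.001, 0.932]
contact_force: [-0.2, 1.2, 0.7]
grip_width: 52.5
finger_force: 0.0
```

Call:
{"name": "step_arm", "arguments": {"deltas": [[0.5, 0, 0, 0, 0.09], [0.4, 0, 0, 0, 0.09], [0.35, 0, 0, 0, 0.09], [0.35, 0, 0, 0, 0.09], [0.35, 0, 0, 0, 0.09], [0.35, 0, 0, 0, 0.073], [0.35, 0, 0, 0, 0]]}}

```text
time: 58.25
tool_pos: [459.5, 262.7, 199.5]
tcp_rot: [-3.142, -0.001, 0.115]
contact_force: [-0.4, -0.3, 0.4]
grip_width: 32.2
finger_force: 0.0
```

```bash
python3 - <<'E'
from seg import *
rack()
plan(672.3,54.3,190,6.6)
E
```

```text
top rack [ 48.4 -41.4] [46. 45.] sq -3.8 96.6
top rack [49.  11.2] [47.5 42.1] sq 40.9 96.5
top rack [51.7 69.4] [43.5 36.8] sq -18.9 95.9
top rack [-45.8 -41. ] [46.6 47.7] sq -0.5 96.4
top rack [-45.6  14.6] [46.5 45.2] sq -1.3 96.5
top rack [-56.3  69.1] [24.1 45.6] sq -0.4 96.1
from [459.5 262.7 199.4] yaw 6.81 turn 0.0024 shift [0.3749 0.4629 0.0188] rows>=6.0 t 58.3
```

Call:
{"name": "step_arm", "arguments": {"deltas": [[0.35, 0.0536, 0.0661, 0, 0.0024], [0.35, 0.0536, 0.0661, 0, 0], [0.35, 0.0536, 0.0661, 0, 0], [0.35, 0.0536, 0.0661, 0, 0], [0.35, 0.0536, 0.0661, 0, 0], [0.35, 0.0536, 0.0661, 0, 0], [0.35, 0.0533, 0.0663, 0, 0], [0.35, 0, 0, 0, 0]]}}

```text
time: 59.1
tool_pos: [674.3, 49.2, 197.7]
tcp_rot: [3.14, -0.0, 0.111]
contact_force: [-0.4, 0.4, 0.5]
grip_width: 32.1
finger_force: 0.0
```

Call:
{"name": "step_arm", "arguments": {"deltas": [[0.38, 0, 0, 0, 0], [0.38, 0, 0, 0, 0]]}}

```text
time: 59.3
tool_pos: [671.2, 54.8, 199.0]
tcp_rot: [-3.141, 0.0, 0.115]
contact_force: [-0.2, 0.1, 1.1]
grip_width: 34.4
finger_force: 0.0
```

```bash
python3 - <<'E'
from seg import *
plan(672.3,54.3,131.5,6.6)
rack()
E
```

```text
from [671.2  54.8 199. ] yaw 6.57 turn -0.0003 shift [0.0022 0.0012 0.1349] rows>=1.3 t 59.3
top rack [47.5 68.8] [46.1 43.7] sq -1.0 96.6
top rack [-45.3  70.3] [46.4 47.8] sq -0.1 96.4
```

Call:
{"name": "step_arm", "arguments": {"deltas": [[0.38, 0.002, 0.001, 0.05, 0], [0.38, 0, 0, 0.05, 0], [0.38, 0, 0, 0.025, 0], [0.38, 0, 0, 0.01, 0], [0.38, 0, 0, 0, 0], [0.25, 0, 0, 0, 0], [0.25, 0, 0, 0, 0], [0.25, 0, 0, 0, 0]]}}

```text
time: 60.15
tool_pos: [673.3, 53.4, 132.3]
tcp_rot: [3.141, -0.002, 0.113]
contact_force: [-0.0, -0.8, 0.5]
grip_width: 23.7
finger_force: 0.0
```

Call:
{"name": "step_arm", "arguments": {"deltas": [[0.25, -0.0006, -0.0192, 0, -0.0406], [0.25, -0.0006, -0.0192, 0, -0.0406], [0.25, -0.0006, -0.0192, 0, -0.0406], [0.25, -0.0006, -0.0192, 0, -0.0406], [0.25, -0.0006, -0.0192, 0, -0.0406], [0.25, -0.0006, -0.0192, 0, -0.0406], [0.25, -0.0006, -0.0192, 0, -0.0406], [0.25, -0.0006, -0.0192, 0, -0.0406]]}}

```text
time: 60.95
tool_pos: [645.9, 124.2, 132.0]
tcp_rot: [3.14, -0.001, 0.625]
contact_force: [0.5, -0.5, 0.5]
grip_width: 23.0
finger_force: 0.7
```

```bash
cat >> h.py <<'E'
def arc():
    o=bot.get_obs(); v=o['tool_pos'][:2]-rk(0,-165); print('r',np.hypot(*v).round(1),'dir',np.degrees(np.arctan2(v[1],v[0])).round(2),'yaw',np.degrees(o['tcp_rot'][2]).round(2),o['contact_force'].round(1),o['grip_width'],o['finger_force'],o['tool_pos'])
E
python3 -c "
from h import *
arc()"
```

```text
r 150.3 dir 35.35 yaw 35.82 [ 0.5 -0.5  0.5] 23.023470932301496 0.6862812861800194 [645.88913785 124.24759635 131.98229295]
```

Tracking the arc well (radius 150.3 mm). Continuing.

Call:
{"name": "step_arm", "arguments": {"deltas": [[0.25, -0.0006, -0.0192, 0, -0.0406], [0.25, -0.0006, -0.0192, 0, -0.0406], [0.25, -0.0006, -0.0192, 0, -0.0406], [0.25, -0.0006, -0.0192, 0, -0.0406], [0.25, -0.0006, -0.0192, 0, -0.0406], [0.25, -0.0006, -0.0192, 0, -0.0406], [0.25, -0.0006, -0.0192, 0, -0.0406], [0.25, -0.0006, -0.0192, 0, -0.0406]]}}

```text
time: 61.75
tool_pos: [587.5, 173.0, 132.0]
tcp_rot: [3.14, -0.001, 1.136]
contact_force: [0.8, -0.4, -0.9]
grip_width: 22.7
finger_force: 0.7
```

Call:
{"name": "step_arm", "arguments": {"deltas": [[0.25, -0.0006, -0.0192, 0, -0.0406], [0.25, -0.0006, -0.0192, 0, -0.0406], [0.25, -0.0006, -0.0192, 0, -0.0406], [0.25, -0.0006, -0.0192, 0, -0.0406], [0.25, -0.0006, -0.0192, 0, -0.0406], [0.25, -0.0006, -0.0192, 0, -0.0406], [0.25, -0.0006, -0.0192, 0, -0.0406], [0.25, 0, 0, 0, 0]]}}

```text
time: 62.55
tool_pos: [521.4, 187.4, 131.9]
tcp_rot: [3.141, -0.0, 1.58]
contact_force: [-0.0, -0.3, -0.1]
grip_width: 22.6
finger_force: 0.0
```

```bash
python3 -c "
from h import *
arc(); print('knob closed',rk(0,-15)); plan(*rk(0,-15),132,94.26)"
```

```text
r 150.1 dir 90.7 yaw 90.55 [-0.  -0.3 -0.1] 22.56321689595537 0.0 [521.4351309  187.40379353 131.92513122]
knob closed [512.13455278 186.85890359]
from [521.4 187.4 131.9] yaw 90.55 turn -0.0413 shift [ 0.0003 -0.0186 -0.0001] rows>=0.4 t 62.55
```

Call:
{"name": "step_arm", "arguments": {"deltas": [[0.25, -0.0003, -0.01, 0, -0.0206], [0.25, -0.0002, -0.009, 0, -0.0206], [0.25, 0, -0.004, 0, 0], [0.25, 0, -0.004, 0, 0], [0.25, 0, 0, 0, 0], [0.25, 0, 0, 0, 0]]}}

```text
time: 63.15
tool_pos: [508.7, 186.4, 131.3]
tcp_rot: [3.142, 0.0, 1.643]
contact_force: [0.7, -0.1, -0.1]
grip_width: 22.9
finger_force: 0.3
```

```bash
python3 -c "
from h import *
arc(); plan(*rk(0,-15),132,94.26)"
```

```text
r 149.9 dir 95.59 yaw 94.16 [ 0.7 -0.1 -0.1] 22.89008204390209 0.2829710394144058 [508.67624419 186.41074369 131.30905229]
from [508.7 186.4 131.3] yaw 94.16 turn -0.0011 shift [ 0.0004  0.007  -0.0014] rows>=0.1 t 63.15
```

Call:
{"name": "step_arm", "arguments": {"deltas": [[0.25, 0, -0.003, 0, 0], [0.25, 0, -0.003, 0, 0], [0.25, 0, 0, 0, 0], [0.25, 0, 0, 0, 0]]}}

```text
time: 63.55
tool_pos: [507.8, 186.4, 131.6]
tcp_rot: [3.137, -0.0, 1.644]
contact_force: [8.1, 1.1, -3.8]
grip_width: 22.9
finger_force: 4.1
```

Call:
{"name": "step_arm", "arguments": {"deltas": [[0.3, 0, 0.005, 0, 0], [0.38, 0, 0.003, 0, 0], [0.38, 0, 0, 0, 0], [0.38, 0, 0, -0.04, 0], [0.38, 0, 0, -0.05, 0], [0.38, 0.05, 0, -0.04, 0], [0.38, 0.09, -0.015, 0, 0], [0.38, 0, 0, 0, 0]]}}

```text
time: 64.35
tool_pos: [495.4, 259.8, 196.9]
tcp_rot: [3.141, -0.002, 1.648]
contact_force: [-0.7, 0.1, -0.1]
grip_width: 34.8
finger_force: 0.0
```

Call:
{"name": "step_arm", "arguments": {"deltas": [[0.38, 0, 0, 0, 0], [0.38, 0, 0, 0, 0]]}}

```text
time: 64.55
tool_pos: [496.6, 255.1, 195.8]
tcp_rot: [-3.141, 0.001, 1.644]
contact_force: [-0.5, -0.4, -0.0]
grip_width: 34.9
finger_force: 0.0
```

```bash
python3 - <<'E'
from seg import *
o=bot.get_obs(); print(o['tool_pos'],o['contact_force'])
c,im,d=snap('wrist','w20'); rack()
c2,im2,d2=load('tt')
b=blobs(c2,im2,d2,110,122,(400,700,20,360),100); show(b)
q=c[3]@np.array([500.1,346.4,132.])+c[4]; u,v=int(c[0]*q[0]/q[2]+c[1]),int(c[0]*q[1]/q[2]+c[2]); print(u,v)
z=im[max(0,v-60):v+60,u-80:u+80]; print('crop origin',u-80,max(0,v-60),z.shape)
cv2.imwrite('pics/m20.png',cv2.resize(z,None,fx=5,fy=5,interpolation=cv2.INTER_CUBIC)[:,:,::-1])
plan(652.1,-146.6,200,45)
E
```

```text
[496.63931986 255.11095961 195.8296188 ] [-0.48423634 -0.35543324 -0.01146705]
top rack [ 55.8 -42.4] [32.5 46.2] sq -0.5 96.5
top rack [54.7 13.7] [31.5 45.6] sq 1.9 97.3
top rack [54. 60.] [29.  30.7] sq -7.3 96.2
top rack [-50.9 -40.4] [36.3 46.8] sq 0.4 96.4
top rack [-51.2  15.2] [37.1 45.7] sq 1.6 96.2
top rack [-50.7  61. ] [34.9 28.5] sq 0.4 96.2
[514.2 158.2] [ 71.3 228.4] 4.5 z 116.5 fill 0.96 (198, 220) [114 111 113] 2204
295 103
crop origin 215 43 (120, 160, 3)
from [497.  254.8 196. ] yaw 94.13 turn 0.5459 shift [-0.3483  0.787  -0.0081] rows>=8.6 t 64.65
```

View pics/m20.png

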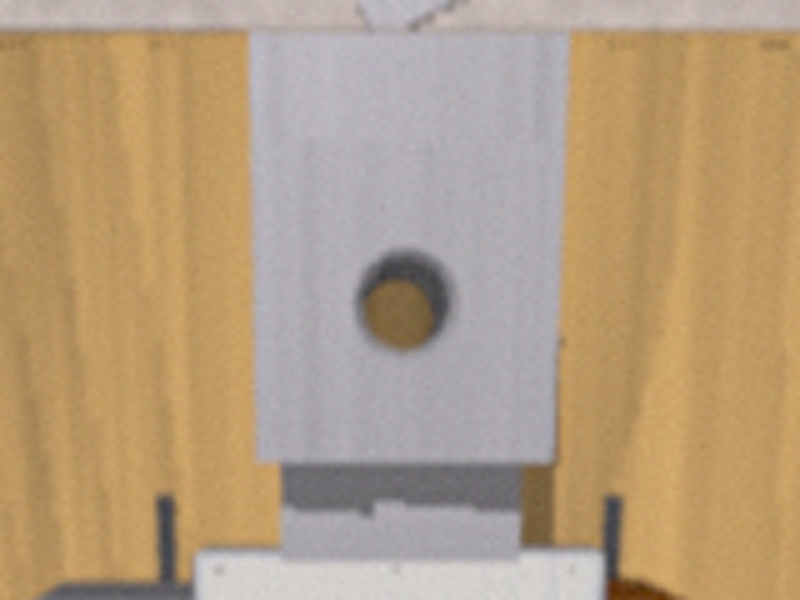

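The fork hole is clear right through at crop (403,302) with the lug inside, so the bar is closed. Next is the pin.

Call:
{"name": "step_arm", "arguments": {"deltas": [[0.38, -0.0909, 0.0231, 0, 0], [0.38, -0.0909, 0.0231, 0, 0], [0.38, -0.0909, 0.0231, 0, 0], [0.38, -0.0909, 0.0231, 0, 0], [0.38, -0.0909, 0.0231, 0, 0], [0.38, -0.0909, 0.0231, 0, 0], [0.38, -0.0909, 0.0231, 0, 0], [0.38, -0.0909, 0.0231, 0, 0]]}}

```text
time: 65.45
tool_pos: [615.6, -103.1, 196.2]
tcp_rot: [-3.141, -0.0, 1.642]
contact_force: [0.1, 1.2, -0.3]
grip_width: 35.0
finger_force: 0.0
```

Call:
{"name": "step_arm", "arguments": {"deltas": [[0.38, -0.0909, 0.0231, 0, 0], [0.38, -0.0909, 0.0231, 0, 0], [0.35, 0, 0, 0, 0], [0.35, 0, 0, 0, 0], [0.35, 0, 0, 0, 0]]}}

```text
time: 65.95
tool_pos: [644.9, -188.6, 196.1]
tcp_rot: [-3.141, -0.001, 1.644]
contact_force: [-0.4, -0.3, -0.1]
grip_width: 32.0
finger_force: 0.0
```

```bash
python3 - <<'E'
from seg import *
o=bot.get_obs(); print(o['tool_pos'])
c,im,d=snap('wrist','w21')
print('pin grip top');show(blobs(c,im,d,86,100,(610,690,-190,-100),10))
print('flange');show(blobs(c,im,d,63,69,(610,690,-190,-100),10))
print('block');show(blobs(c,im,d,56,62.5,(610,690,-190,-100),10))
print('mug');show(blobs(c,im,d,70,86,(660,860,-220,-20),20))
rack()
plan(652.1,-146.6,84,94.26)
E
```

```text
[ 644.85450461 -188.5668498   196.12726276]
pin grip top
[ 652.  -146.2] [13.9 14.8] 4.2 z 93.7 fill 0.84 (293, 162) [81 81 84] 231
flange
[ 651.1 -142.3] [23.3 15.1] 9.6 z 65.8 fill 0.82 (291, 153) [177 170 175] 155
block
[ 652.1 -146.5] [46.1 46.1] 7.3 z 59.8 fill 0.99 (292, 157) [157 108  65] 1544
mug
[ 768.7 -110.9] [69.1 69.2] 13.0 z 79.1 fill 0.79 (421, 129) [177 173 169] 1473
top rack [ 55.6 -40.8] [32.  45.4] sq 3.0 96.9
top rack [54.7 14. ] [32.  45.9] sq 0.3 97.1
top rack [54.9 68.3] [31.9 46.2] sq -3.6 96.4
top rack [-51.  75.] [36.6 35.2] sq -3.3 96.5
from [ 645.1 -187.8  196.6] yaw 94.27 turn 0.0001 shift [0.0812 0.02   0.2253] rows>=2.4 t 66.05
```

Call:
{"name": "step_arm", "arguments": {"deltas": [[0.35, 0.081, 0.02, 0, 0], [0.35, 0, 0, 0.06, 0], [0.35, 0, 0, 0.08, 0], [0.35, 0, 0, 0.06, 0], [0.35, 0, 0, 0.02, 0], [0.35, 0, 0, 0.009, 0], [0.35, 0, 0, 0, 0], [0.35, 0, 0, 0, 0]]}}

```text
time: 66.85
tool_pos: [653.5, -148.1, 83.8]
tcp_rot: [3.139, 0.001, 1.644]
contact_force: [-1.0, -0.1, -0.7]
grip_width: 31.8
finger_force: 0.0
```

Call:
{"name": "step_arm", "arguments": {"deltas": [[0.25, 0, 0, 0, 0], [0.18, 0, 0, 0, 0], [0.14, 0, 0, 0, 0], [0.1, 0, 0, 0, 0], [0.08, 0, 0, 0, 0], [0.08, 0, 0, 0, 0]]}}

```text
time: 67.45
tool_pos: [652.4, -147.9, 81.8]
tcp_rot: [-3.142, 0.0, 1.644]
contact_force: [0.0, -0.1, -0.2]
grip_width: 7.4
finger_force: 0.0
```

```bash
python3 - <<'E'
from seg import *
o=bot.get_obs(); print(o['tool_pos'],o['contact_force'],o['grip_width'],o['finger_force'])
c,im,d=snap('wrist','w22'); c2,im2,d2=snap('side','s22')
b=np.zeros((400,800,3),np.uint8)
b[:,:400]=cv2.resize(im[160:300,210:350],(400,400)); b[:,400:]=cv2.resize(im2[200:300,290:390],(400,400))
cv2.imwrite('pics/m22.png',b[:,:,::-1])
print(world(c2,336,245,d2[245,336]))
E
```

```text
[ 652.36068224 -147.8766389    81.77096127] [ 0.04704835 -0.07203106 -0.15551956] 7.4366634797824345 0.0
[ 650.16621433 -154.81878611   86.61493802]
```

View pics/m22.png

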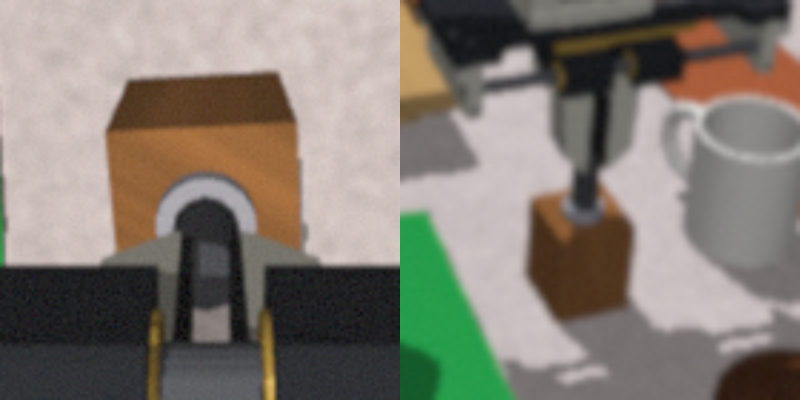

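The fingertips visibly end near the top of the grip, about 15 mm higher than I assumed (crop (590,170); flange at (583,210)). I'll check this with depth.

```bash
python3 - <<'E'
from h import *
c,im,d=load('s22')
for u in (332,334,337,341,344):
    print(u,[(v,*world(c,u,v,d[v,u]).round(0).astype(int).tolist(),int(im[v,u].mean())) for v in range(230,254,3)])
cv2.imwrite('pics/m23.png',cv2.resize(im[215:260,305:365],(800,600),interpolation=cv2.INTER_NEAREST)[:,:,::-1])
E
```

```text
332 [(230, 637, -158, 132, 115), (233, 637, -158, 123, 115), (236, 638, -157, 115, 115), (239, 639, -157, 106, 129), (242, 686, -27, -1, 177), (245, 682, -40, -1, 159), (248, 651, -128, 58, 107), (251, 644, -148, 65, 130)]
334 [(230, 641, -160, 132, 117), (233, 641, -160, 125, 116), (236, 642, -159, 115, 116), (239, 643, -159, 107, 116), (242, 646, -152, 94, 88), (245, 646, -153, 86, 47), (248, 647, -153, 78, 45), (251, 646, -155, 71, 62)]
337 [(230, 648, -159, 131, 88), (233, 649, -158, 122, 76), (236, 649, -158, 114, 69), (239, 650, -158, 105, 66), (242, 652, -154, 94, 53), (245, 652, -157, 88, 38), (248, 653, -155, 78, 40), (251, 653, -157, 71, 46)]
341 [(230, 658, -156, 127, 42), (233, 659, -155, 119, 56), (236, 659, -157, 112, 67), (239, 660, -158, 104, 72), (242, 660, -158, 96, 160), (245, 705, -45, -1, 183), (248, 671, -133, 59, 125), (251, 667, -145, 60, 118)]
344 [(230, 665, -158, 128, 117), (233, 665, -158, 120, 116), (236, 667, -156, 110, 114), (239, 668, -155, 101, 143), (242, 718, -32, -1, 192), (245, 713, -45, -1, 198), (248, 709, -58, -1, 193), (251, 675, -144, 58, 142)]
```

View pics/m23.png

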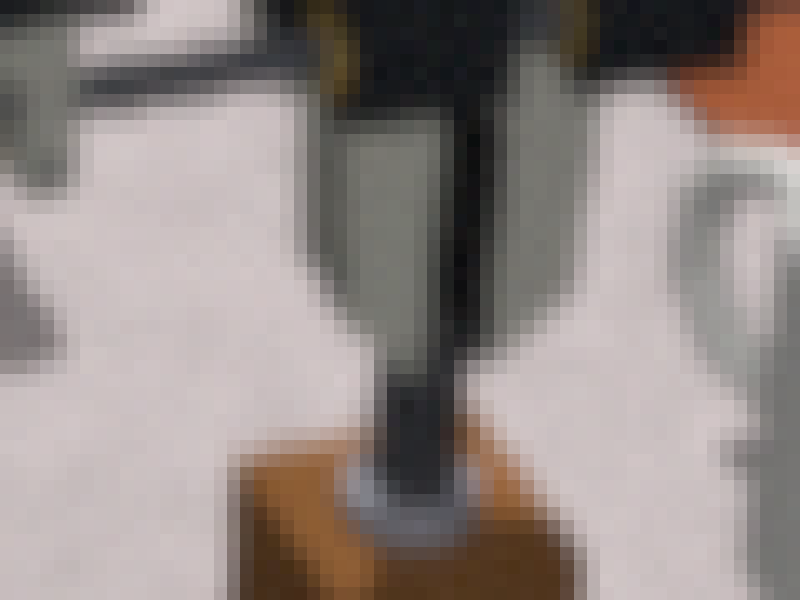

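The depth shows the fingertips at z ≈ 96 with the TCP at 82, so the real tips are about 14 mm behind the TCP. That also explains the shallow lid grips. I'll go down to TCP 57 for the pin.

Call:
{"name": "step_arm", "arguments": {"deltas": [[0.35, 0, 0, -0.01, 0], [0.35, 0, 0, 0, 0], [0.35, 0, 0, 0, 0], [0.35, 0, 0, 0, 0], [0.35, 0.003, 0, 0.02, 0], [0.35, 0, 0, 0.025, 0], [0.35, 0, 0, 0.015, 0], [0.35, 0, 0, 0, 0]]}}

```text
time: 68.35
tool_pos: [651.0, -146.0, 54.4]
tcp_rot: [-3.138, -0.001, 1.644]
contact_force: [0.1, 0.6, 0.0]
grip_width: 32.2
finger_force: 0.0
```

Call:
{"name": "step_arm", "arguments": {"deltas": [[0.35, 0, 0, 0, 0], [0.25, 0, 0, 0, 0], [0.2, 0, 0, 0, 0], [0.14, 0, 0, 0, 0], [0.1, 0, 0, 0, 0], [0.08, 0, 0, 0, 0], [0.08, 0, 0, 0, 0]]}}

```text
time: 69.05
tool_pos: [652.4, -146.5, 57.3]
tcp_rot: [3.141, 0.0, 1.644]
contact_force: [-1.3, 0.3, 3.4]
grip_width: 14.7
finger_force: 30.0
```

Call:
{"name": "step_arm", "arguments": {"deltas": [[0.08, 0, 0, -0.01, 0], [0.08, 0, 0, -0.03, 0], [0.08, 0, 0, -0.06, 0], [0.08, 0, 0, -0.08, 0], [0.08, 0, 0, -0.08, 0], [0.08, 0, 0, -0.05, 0], [0.08, 0, 0, -0.005, 0], [0.08, 0, 0, 0, 0]]}}

```text
time: 69.85
tool_pos: [652.3, -146.3, 215.1]
tcp_rot: [3.14, 0.001, 1.644]
contact_force: [0.2, -0.1, -1.1]
grip_width: 14.9
finger_force: 30.0
```

Call:
{"name": "step_arm", "arguments": {"deltas": [[0.08, 0.05, -0.0115, 0, 0], [0.08, 0.0914, -0.021, 0, 0], [0.08, 0.0914, -0.021, 0, 0], [0.08, 0.0914, -0.021, 0, 0], [0.08, 0.0914, -0.021, 0, 0], [0.08, 0.0914, -0.021, 0, 0], [0.08, 0.0914, -0.021, 0, 0], [0.08, 0.0914, -0.021, 0, 0]]}}

```text
time: 70.65
tool_pos: [546.1, 193.2, 212.2]
tcp_rot: [-3.138, 0.001, 1.644]
contact_force: [1.2, -0.2, -0.3]
grip_width: 15.4
finger_force: 30.0
```

Call:
{"name": "step_arm", "arguments": {"deltas": [[0.08, 0.0914, -0.021, 0, 0], [0.08, 0.0914, -0.021, 0, 0], [0.08, 0.0914, -0.021, 0, 0], [0.08, 0.0414, -0.0095, 0, 0], [0.08, 0, 0, 0, 0], [0.08, 0, 0, 0, 0], [0.08, 0, 0, 0, 0]]}}

```text
time: 71.35
tool_pos: [500.4, 345.2, 213.3]
tcp_rot: [-3.14, 0.001, 1.643]
contact_force: [0.1, -0.5, -0.7]
grip_width: 14.8
finger_force: 30.0
```

```bash
python3 - <<'E'
from seg import *
o=bot.get_obs(); print(o['contact_force'],o['grip_width'],o['finger_force'],o['tcp_rot'])
plan(500.1,346.4,183,94.26)
c,im,d=snap('wrist','w24'); c2,im2,d2=snap('side','s24')
f,cx,cy,R,t,_=c2
q=R@np.array([500.,346,190])+t; u,v=int(f*q[0]/q[2]+cx),int(f*q[1]/q[2]+cy); print(u,v)
b=np.zeros((400,800,3),np.uint8)
b[:,:400]=cv2.resize(im[110:270,200:360],(400,400)); b[:,400:]=cv2.resize(im2[v-40:v+40,u-40:u+40],(400,400))
cv2.imwrite('pics/m24.png',b[:,:,::-1])
# pin shank in the wrist view by depth near the hand axis
vv,uu=np.mgrid[0:420,0:560]; P=world(c,uu,vv,d)
m=(d>0)&(abs(P[...,0]-500)<25)&(abs(P[...,1]-346)<25)&(P[...,2]>160)&(P[...,2]<222)
for z0 in range(160,222,6):
    k=m&(P[...,2]>=z0)&(P[...,2]<z0+6)
    if k.sum()>3: print(z0,k.sum(),P[k][:,0].min().round(1),P[k][:,0].max().round(1),P[k][:,1].min().round(1),P[k][:,1].max().round(1))
E
```

```text
[ 0.07850153 -0.54981012 -0.66245907] 14.817756202652303 29.9998140335083 [-3.14003106e+00  1.26524420e-03  1.64290585e+00]
from [500.4 345.2 213.3] yaw 94.13 turn -0.0014 shift [ 0.0025 -0.0004  0.0607] rows>=0.6 t 71.35
241 127
166 13 496.3 505.3 344.2 349.9
172 37 496.3 506.2 344.6 350.0
178 38 496.4 506.0 345.0 350.2
184 38 496.5 505.8 346.0 350.3
190 34 497.2 505.0 347.8 350.3
196 6 498.6 503.3 349.2 350.2
214 80 491.3 510.2 351.6 357.3
220 153 492.6 509.4 346.9 357.6
```

View pics/m24.png

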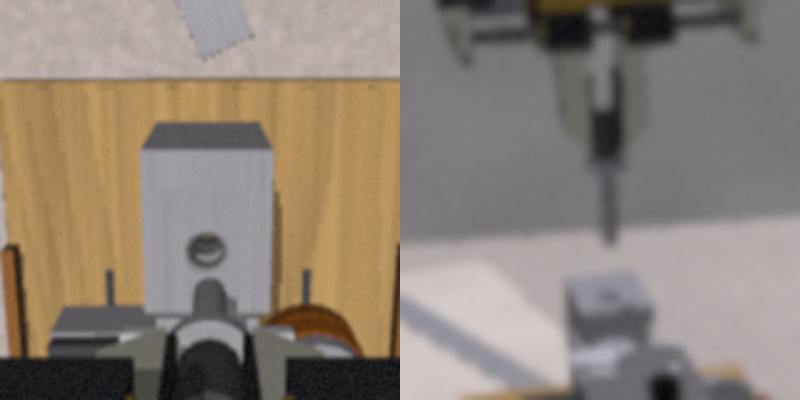

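Call:
{"name": "step_arm", "arguments": {"deltas": [[0.08, 0.0025, -0.0016, 0.02, 0], [0.08, 0, 0, 0.03, 0], [0.08, 0, 0, 0.01, 0], [0.08, 0, 0, 0, 0], [0.08, 0, 0, 0, 0]]}}

```text
time: 71.95
tool_pos: [499.6, 347.6, 184.5]
tcp_rot: [3.141, -0.0, 1.644]
contact_force: [0.5, -0.3, -1.5]
grip_width: 15.2
finger_force: 30.0
```

Call:
{"name": "step_arm", "arguments": {"deltas": [[0.08, 0, 0, 0.008, 0], [0.08, 0, 0, 0.008, 0], [0.08, 0, 0, 0.006, 0], [0.08, 0, 0, 0, 0], [0.08, 0, 0, 0, 0]]}}

```text
time: 72.45
tool_pos: [499.3, 347.7, 173.2]
tcp_rot: [-3.141, 0.0, 1.644]
contact_force: [-1.5, -0.1, -0.1]
grip_width: 15.1
finger_force: 30.0
```

Call:
{"name": "step_arm", "arguments": {"deltas": [[0.08, -0.0022, 0, 0, 0], [0.08, 0, 0, 0.01, 0], [0.08, 0, 0, 0.012, 0], [0.08, 0, 0, 0.012, 0], [0.08, 0, 0, 0.01, 0], [0.08, 0, 0, 0, 0]]}}

```text
time: 73.05
tool_pos: [498.9, 346.3, 150.1]
tcp_rot: [-3.14, 0.001, 1.644]
contact_force: [-0.4, 0.0, -1.9]
grip_width: 15.1
finger_force: 30.0
```

Going through without force. Pressing it home.

Call:
{"name": "step_arm", "arguments": {"deltas": [[0.08, 0, 0, 0.012, 0], [0.08, 0, 0, 0.012, 0], [0.08, 0, 0, 0.01, 0], [0.08, 0, 0, 0.006, 0], [0.08, 0, 0, 0.003, 0], [0.08, 0, 0, 0, 0], [0.08, 0, 0, 0, 0]]}}

```text
time: 73.75
tool_pos: [499.6, 346.7, 130.0]
tcp_rot: [3.141, -0.0, 1.644]
contact_force: [-0.5, -0.1, -1.9]
grip_width: 15.1
finger_force: 30.0
```

Call:
{"name": "step_arm", "arguments": {"deltas": [[0.08, 0, 0, 0.003, 0], [0.08, 0, 0, 0.003, 0], [0.08, 0, 0, 0, 0], [0.08, 0, 0, 0, 0]]}}

```text
time: 74.15
tool_pos: [499.8, 346.8, 129.2]
tcp_rot: [3.139, -0.001, 1.644]
contact_force: [-3.6, -2.2, 11.7]
grip_width: 14.9
finger_force: 30.0
```

The flange meets the plate at the predicted height with 12 N. I'll release and back off.

Call:
{"name": "step_arm", "arguments": {"deltas": [[0.08, 0, 0, -0.004, 0], [0.2, 0, 0, 0, 0], [0.3, 0, 0, 0, 0], [0.4, 0, 0, 0, 0], [0.4, 0, 0, 0, 0], [0.4, 0, 0, -0.03, 0], [0.4, 0, 0, -0.06, 0], [0.4, 0, 0, -0.08, 0]]}}

```text
time: 74.95
tool_pos: [498.5, 346.1, 212.7]
tcp_rot: [-3.137, 0.002, 1.644]
contact_force: [-0.3, 0.1, 0.1]
grip_width: 36.7
finger_force: 0.0
```

Call:
{"name": "step_arm", "arguments": {"deltas": [[0.4, 0, 0, -0.04, 0], [0.4, -0.09, 0, 0, 0], [0.4, -0.08, 0, 0, 0], [0.4, 0, 0, 0, 0], [0.4, 0, 0, 0, 0]]}}

```text
time: 75.45
tool_pos: [505.9, 261.2, 233.9]
tcp_rot: [3.141, -0.0, 1.642]
contact_force: [-0.2, 0.3, -0.5]
grip_width: 36.7
finger_force: 0.0
```

```bash
python3 - <<'E'
from seg import *
o=bot.get_obs(); print(o['tool_pos'],o['contact_force'],o['grip_width'])
c,im,d=snap('wrist','w25')
print('pin top');show(blobs(c,im,d,160,172,(450,550,300,400),10))
print('flange');show(blobs(c,im,d,135.5,141,(450,550,300,400),10))
for b in blobs(c,im,d,88,103,(380,650,60,380),100): print(inv(b['c']).round(1),b['size'],b['z'])
rack()
c2,im2,d2=load('tt'); show(blobs(c2,im2,d2,110,122,(400,700,20,360),100))
E
```

```text
[505.90100819 261.20660132 233.93856904] [-0.24692767  0.3325544  -0.48123135] 36.65746629740618
pin top
[500.8 346.4] [14.7 14.7] 3.2 z 165.7 fill 0.82 (283, 110) [82 82 85] 333
flange
[500.3 345.7] [21.6 23.5] 70.7 z 137.9 fill 0.82 (282, 114) [145 142 147] 269
[503.1 357. ] [2.4 5.4] 86.4 z 138.0 fill 0.8 (287, 99) [174 171 177] 22
[-53.   70.5] [31.6 45.9] 95.7
[54.  70.6] [33.6 46.3] 95.7
[-53.2  20.4] [31.4 37.4] 95.7
[53.4 19.4] [31.8 36.2] 95.7
top rack [ 55.3 -41.2] [31.8 45.5] sq 0.3 96.9
top rack [54.3 13.2] [31.5 46. ] sq -1.1 96.6
top rack [54.5 68. ] [45.1 30.5] sq -6.1 96.7
top rack [-51.2 -40.4] [38.1 46.8] sq 1.2 96.8
top rack [-50.9  14.9] [36.4 44.6] sq -3.1 96.7
top rack [-51.1  69.2] [36.2 45.8] sq -2.9 96.7
[513.8 159.1] [ 71.4 267.5] 4.0 z 116.5 fill 0.94 (195, 220) [120 117 119] 2460
```

```bash
python3 -c "
from plant import bot
print(bot.close_job())"
```

```text
the job is handed in; nothing more can be done
None
```

The job is handed in, but the hand-in returned no verdict; my last camera check showed all six jars and tins upright in their rows, the bar closed and the pin home with its flange on the fork plate.

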